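Swap two handpieces in a transport case and shut it

ROBOT

A 6-joint arm with a two-finger parallel gripper is mounted at the origin on the work surface. World frame = base frame: x ahead of the robot, y to its left, z up, the work surface at z = 0. Lengths are in mm, angles in rad, forces in N, time in s.
With the tool pointing down it reaches from about 350 to 975 mm from the base axis. Payload 7.1 kg.
Tool frame: the origin (TCP) lies on the mounting face of the last link; the fingertips stand 182 mm ahead of it and the grasp point (between the pads) lies 163 mm ahead of it (ctrl.tcp_to_tips is the distance from the TCP to the fingertips, in mm); z points along the fingers, y is the direction in which the jaws open and shut (so a half turn about z gives the same grasp; the last joint's range is limited). The gripper opens to 88 mm and grips with 3 to 60 N. Pads are 20 mm wide; open, the fingers measure 115 mm over their backs; the gripper's body (75 mm by 178 mm) begins 61 mm behind the grasp point.
Start: joints at [1.266, 0.423, 1.63, -0, 1.089, -0.019], TCP at [176.172, 599.641, 404.675] pointing down, gripper open.
Joint ranges: [-3, 3], [-0.9, 2.11], [0.09, 2.58], [-1.31, 4.45], [0.11, 2.69], [-2.54, 2.54]. Speed limits (rad/s): [2.39, 2.39, 3.01, 3.14, 3.14, 3.14].

INTERFACE

Orientations are given as a rotation vector (axis times angle).
In Python, from workcell import ctrl gives the robot as it stands. The module is installed in compiled form; this text tells all that it offers.
- The arm moves only by the tool send_rows, never from a script. Its argument "commands" is a list of rows, each an object with "translation": the shift along the world's x, y, z normalised to -1 to 1, where 1 is 0.1 m, a list of three; "twist": the turn, a rotation vector about the world's x, y, z normalised to -1 to 1, where 1 is 0.5 rad, a list of three. A call has exactly 10 rows; each row is the pose to reach, as a shift and turn from the pose commanded when the call began; what a row does not reach only later rows make up. A row lasts 1/10 s, in which the tool goes at most 50 mm and 8.59 degrees, less where a joint would pass 70% of its speed; a pose out of reach is approached as far as the arm can. A call with a number of a shift or a turn outside -1 to 1 is refused whole. A call with a gripper value outside its range is refused whole. "grip" is the closure, from -1 (fully open) to 1 (shut), set as the call begins (left out, the last holds). The fingers move at their own pace and stop on an object; the grip force is fixed at half the most. Time passes only in rows, so rows that repeat a pose let the fingers close, or fill a call up. It gives the time, the measured TCP pose, the force and the opening at its end, in the units of the state.
- ctrl.get_obs(): the state, without advancing time (a new reading comes with each control period).
- ctrl.get_image(name): name is "scene" or "top" or "wrist"; returns a dict with "img" (480x640x3 uint8, red, green, blue), "intrinsics" (3x3 intrinsics, pixels), "cam_to_world" (4x4, takes a point from camera to world coordinates). Camera axes: x right, y down, z forward; pixel columns grow to the right and rows downward; lengths in mm; the calibration is good to about 2 mm. A picture is of the moment at which its call begins. There is no depth.
- ctrl.close_job(): hands the job in, once; it reports no verdict.
The state is a dict: "t": time; "qpos": joint angles; "qvel": joint speeds; "joint_torque": joint torques, N m; "ee_pos": TCP position; "orientation": TCP orientation; "ft_force": force on the tool from outside, world axes, zero at the start; "moment": the same for the moment, N m; "width": finger opening in mm.
Only numpy, scipy, OpenCV 4.12 (cv2) and the standard library are available. Lean on these libraries where they do the work, as an engineer would, in place of code of your own. Each camera call takes 0.05 s, during which the arm holds its last target. There are 200 camera calls.

TASK

The two handpieces in the open case lie in each other's beds: swap them, so that each lies right way up and fully home in the bed of its own colour with its tip towards the lid's hinge, then shut the lid completely. The two beds have their finger recess at opposite ends, so each has to be put down on the way, for instance on the mat, and taken again by its other end. Do not drop them, and leave the other things on the table where they are.

Things in the scene. Friction and masses are not known exactly. Their poses are not given: they have to be found in the camera images.
- hp_blue: blue cordless handpiece, loose, 160 mm long, 0.11 to 0.23 kg: square aluminium body 26 x 26 mm, 130 mm long, with two blue bands, then a round steel tip 14 mm thick, 30 mm long. Origin: middle of its length, on the underside (body from x = -80 to +50 mm, tip to +80; axis 13 mm up). x towards the tip, z up with the small black button on top. Starts in the bed of the other colour.
- hp_yellow: yellow cordless handpiece, loose, 160 mm long, 0.11 to 0.23 kg: square aluminium body 26 x 26 mm, 130 mm long, with two yellow bands, then a round steel tip 14 mm thick, 30 mm long. Origin: middle of its length, on the underside (body from x = -80 to +50 mm, tip to +80; axis 13 mm up). x towards the tip, z up with the small black button on top. Starts in the bed of the other colour.
- hp_blue_tip (a point): end of the blue handpiece's steel tip, on its axis
- hp_yellow_tip (a point): end of the yellow handpiece's steel tip, on its axis
- bed_blue: blue-marked bed, fixed black insert 188 (x) x 112 mm. Origin: centre of underside, x to the hinge. Channel along x, 31 mm wide (19 from x = +58: tip end), 4 mm end play; handpiece fully home: its origin at (0, 0, 13 mm). Walls 49 mm high, 10 above the handpiece: no finger room but in the recess, x +6 to +62 mm, floor z = 2, 43 mm free each side of the handpiece; grip at x = +34.
- bed_yellow: yellow-marked bed, fixed black insert 188 (x) x 112 mm. Origin: centre of underside, x to the hinge. Channel along x, 31 mm wide (19 from x = +58: tip end), 4 mm end play; handpiece fully home: its origin at (0, 0, 13 mm). Walls 49 mm high, 10 above the handpiece: no finger room but in the recess, x -62 to -6 mm, floor z = 2, 43 mm free each side of the handpiece; grip at x = -34.
- case: grey open case, fixed, 220 (x) x 250 (y) x 58 mm, walls and floor 5 mm, holding the two beds side by side in y (origins at x = -10, y = +/-57.5, z = 5 mm in the case's frame). Origin: centre of the underside; x points to the hinge side, away from the robot.
- lid (a joint): lid angle: 0 shut, 1.9 fully open; starts at 1.6 to 1.8, leaning away from the robot, outer face to the far side. Stiff hinge (0.25 N m friction): stays where left, moves with 1 to 3 N at its edge. Translucent red plate 220 x 250 x 6 mm, outer face smooth (ribs of 1 mm), with a tab 70 mm wide standing 16 mm out of the middle of the front edge.
- lid_edge (a point): middle of the outer end of the lid's tab, 236 mm from the hinge axis
- lid_hinge (a point): centre of the lid's hinge axis, which runs along the case's y axis on its far rim, 58.5 mm above the table; the underside of the lid starts here
- mat: thin blue-grey mat, fixed on the table, 340 (x) x 260 (y) x 3 mm, for laying things down. Origin: centre of its underside, x along the 340 mm side away from the robot. The bur block stands on its far end.
- bur_block: white bur holder 50 x 100 x 22 mm with short upright burs reaching 38 mm above its underside, loose, on the far end of the mat; leave it there. Origin: centre of its underside.
- pen: white pen lying between case and mat, 144 x 10 x 10 mm, loose; leave it. Origin: its middle, on the underside.
- glass: empty drinking glass, 66 mm across and 90 mm tall, loose, behind the gap between case and mat; leave it. Origin: centre of the foot.
- bottle: water bottle, 64 mm across and 200 mm tall, loose, at the left; leave it. Origin: centre of the foot.
- glasses_case: dark glasses case 160 x 60 x 35 mm, loose, at the left; leave it. Origin: centre of the underside.
- phone: black phone 150 x 72 x 9 mm lying at the right; leave it. Origin: centre of the underside.
There are look-alikes about, which are no part of the job. Leave any brown, pink or purple look-alike of the hp_blue alone.

How it is judged:
By the outcome, as a careful person would: the job done as asked, in the order asked, and still so for the second after the job is handed in, with the robot touching nothing.
It also fails if it takes over 72 s, if anything falls off the work surface, if the arm or the gripper's body presses on something with over 40 N, if the wrist force passes 120 N, or if a joint passes its speed limit or range.

## Working session

There is one attempt and no reset: what is moved stays moved. The work goes in short steps, Python scripts to look and compute and a tool call to move; the robot and the scene stay as the last step left them, time stands still between calls to the robot, and variables do not carry over. Pictures are saved under pics/ and viewed, about 8 in all and at most 12, crops included, and the job is handed in when it is done.

Besides the shell and the picture viewer there is one more tool, called after "Request:" as a command line: name --argument value ..., lists and objects as JSON in quotes. send_rows: Moves the arm, as the interface text tells. Its arguments: {"type":"object","properties":{"commands":{"type":"array","items":{"type":"object","properties":{"translation":{"type":"array","items":{"type":"number"}},"twist":{"type":"array","items":{"type":"number"}}}}},"grip":{"type":"number"}},"required":["commands"]}

```bash
mkdir -p pics; cat > h.py <<'E'
import numpy as np, cv2
from workcell import ctrl
def snap(name,fn,crop=None,scale=1):
    d=ctrl.get_image(name); im=d["img"]
    np.savez(f'pics/{fn}.npz',img=im,K=d["intrinsics"],T=d["cam_to_world"])
    o=im[:,:,::-1]
    if crop: x0,y0,x1,y1=crop; o=o[y0:y1,x0:x1]
    if scale!=1: o=cv2.resize(o,None,fx=scale,fy=scale,interpolation=cv2.INTER_CUBIC)
    cv2.imwrite(f'pics/{fn}.png',o); return d
def load(fn): return np.load(f'pics/{fn}.npz')
def ray(fn,px):
    d=load(fn); K=d['K'];T=d['T']
    v=np.linalg.solve(K,np.array([px[0],px[1],1.])); v=T[:3,:3]@v
    return T[:3,3],v/np.linalg.norm(v)
def at(fn,px,z):
    o,v=ray(fn,px); return o+v*(z-o[2])/v[2]
def tri(*obs):
    A=np.zeros((3,3));b=np.zeros(3)
    for fn,px in obs:
        o,v=ray(fn,px);P=np.eye(3)-np.outer(v,v);A+=P;b+=P@o
    return np.linalg.solve(A,b)
def proj(fn,p):
    d=load(fn);T=d['T'];q=d['K']@(T[:3,:3].T@(np.array(p,float)-T[:3,3]));return q[:2]/q[2]
E
python3 - <<'E'
from h import *
o=ctrl.get_obs();print({k:np.round(v,3) for k,v in o.items()}, ctrl.tcp_to_tips)
for n in("scene","top","wrist"):
    d=snap(n,n+'0'); print(n,np.round(d['cam_to_world'],2).tolist(),np.round(d['intrinsics'],1).tolist())
E
```

```text
{'t': np.float64(0.0), 'qpos': array([ 1.266,  0.424,  1.631,  0.   ,  1.089, -0.019]), 'qvel': array([-0.001, -0.002, -0.002,  0.002,  0.001, -0.   ]), 'joint_torque': array([ 1.0000e-03, -5.4462e+01, -2.7367e+01,  6.4000e-02,  2.3000e-02,
       -0.0000e+00]), 'ee_pos': array([176.102, 599.397, 403.885]), 'orientation': array([-4.470e-01, -3.109e+00,  2.000e-03]), 'ft_force': array([-0.387, -0.547,  0.14 ]), 'moment': array([0.007, 0.022, 0.01 ]), 'width': np.float64(88.075)} 182.0
scene [[0.3, 0.76, -0.58, 1282.74], [0.95, -0.24, 0.18, -162.37], [-0.0, -0.61, -0.79, 1114.47], [0.0, 0.0, 0.0, 1.0]] [[499.5, 0.0, 316.2], [0.0, 499.5, 238.2], [0.0, 0.0, 1.0]]
top [[0.03, -0.99, 0.14, 310.83], [-1.0, -0.03, 0.01, 74.74], [-0.0, -0.14, -0.99, 1438.8], [0.0, 0.0, 0.0, 1.0]] [[568.8, 0.0, 327.8], [0.0, 568.8, 237.9], [0.0, 0.0, 1.0]]
wrist [[0.28, 0.93, 0.24, 111.97], [0.96, -0.27, -0.07, 619.41], [-0.0, 0.25, -0.97, 383.98], [0.0, 0.0, 0.0, 1.0]] [[381.8, 0.0, 313.7], [0.0, 381.8, 248.3], [0.0, 0.0, 1.0]]
```

View pics/top0.png

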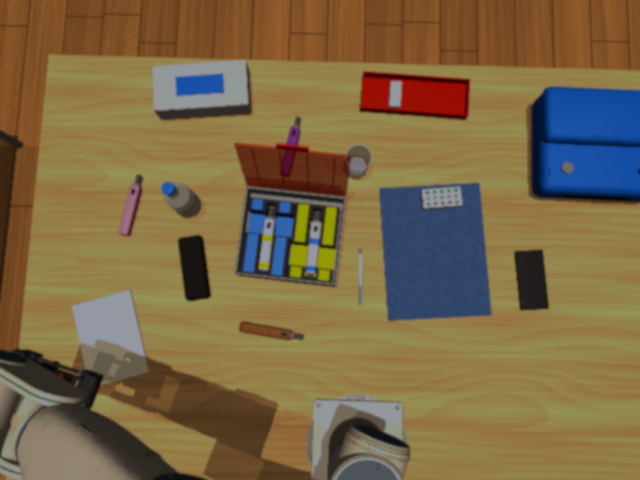

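View pics/scene0.png

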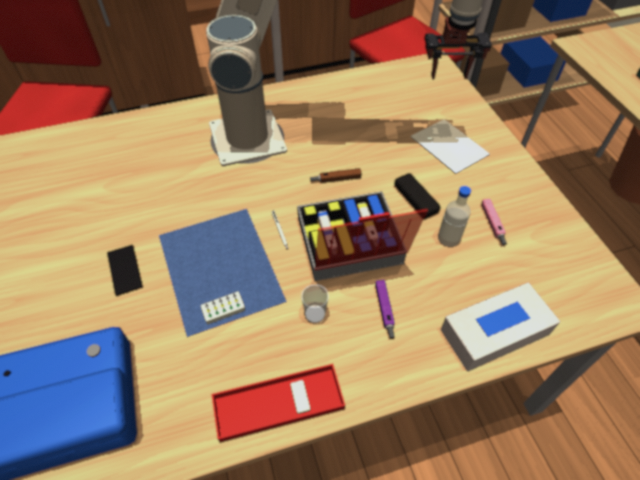

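Top view: the case is at about (290,236), with the blue bed on the left and the yellow bed on the right. The yellow-banded handpiece is at (267,240) in the blue bed and the blue-banded one at (315,245) in the yellow bed. Possible look-alikes are purple (291,147), pink (131,205) and brown (270,331), all outside the case. I'll check my choice in a close crop.

```bash
python3 - <<'E'
from h import *
im=load('top0')['img'][:,:,::-1]
cv2.imwrite('pics/c1.png',cv2.resize(im[180:290,230:375],None,fx=5.4,fy=5.4,interpolation=cv2.INTER_CUBIC))
for n,p,z in [('case nearL',(237,276),58),('nearR',(336,284),58),('farL',(247,188),58),('farR',(345,196),58),('hpY',(267,240),44),('hpB',(315,245),44),('mat nl',(388,319),3),('mat nr',(491,314),3),('mat fl',(380,189),3),('mat fr',(479,184),3),('pen a',(360,250),5),('pen b',(360,303),5),('glass',(358,155),90),('bottle',(168,187),200)]:
    print(n,np.round(at('top0',p,z)))
E
```

```text
case nearL [401. 302.  58.]
nearR [389.  61.  58.]
farL [620. 289.  58.]
farR [607.  45.  58.]
hpY [493. 235.  44.]
hpB [485. 116.  44.]
mat nl [309. -72.   3.]
mat nr [ 329. -329.    3.]
mat fl [640. -46.   3.]
mat fr [ 661. -301.    3.]
pen a [480.   2.   5.]
pen b [346.  -1.   5.]
glass [703.  17.  90.]
bottle [585. 443. 200.]
```

View pics/c1.png

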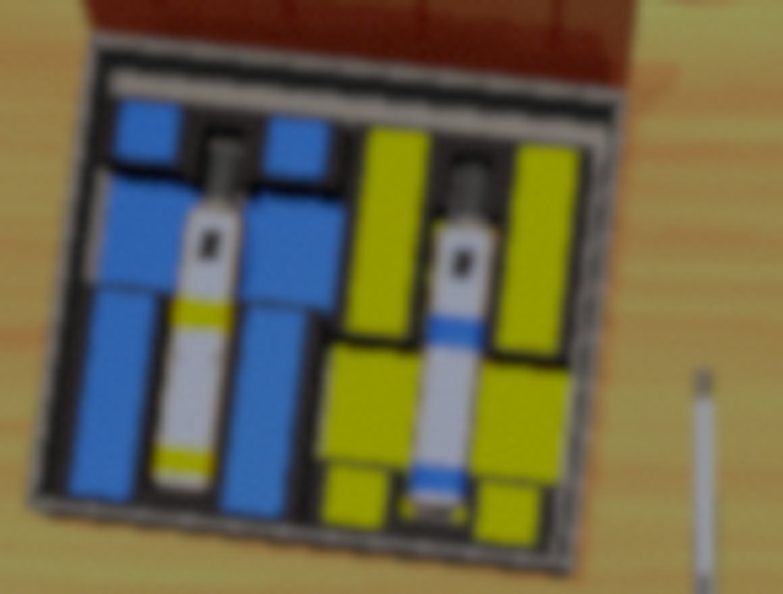

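The crop confirms it. The yellow-banded handpiece (crop 195,330) lies in the blue bed and the blue-banded one (450,340) lies in the yellow bed, both buttons up and tips towards the lid. The look-alikes are outside the case. Next I move towards the case, turning the tool to the case yaw.

Request:
send_rows --commands '[{"translation": [0.09,-0.1,0],"twist": [0,0,0.016]},{"translation": [0.18,-0.2,0],"twist": [0,0,0.032]},{"translation": [0.27,-0.3,0],"twist": [0,0,0.048]},{"translation": [0.36,-0.4,0],"twist": [0,0,0.064]},{"translation": [0.45,-0.5,0],"twist": [0,0,0.08]},{"translation": [0.54,-0.6,0],"twist": [0,0,0.096]},{"translation": [0.63,-0.7,0],"twist": [0,0,0.112]},{"translation": [0.72,-0.8,0],"twist": [0,0,0.128]},{"translation": [0.81,-0.9,0],"twist": [0,0,0.144]},{"translation": [0.9,-1,0],"twist": [0,0,0.16]}]' --grip -0.36

```text
t: 1.15
ee_pos: [266.9, 498.8, 404.7]
orientation: [0.322, 3.125, 0.0]
ft_force: [0.5, -0.5, -0.3]
width: 59.9
```

Request:
send_rows --commands '[{"translation": [0.09,-0.1,0],"twist": [0,0,0.016]},{"translation": [0.18,-0.2,0],"twist": [0,0,0.032]},{"translation": [0.27,-0.3,0],"twist": [0,0,0.048]},{"translation": [0.36,-0.4,0],"twist": [0,0,0.064]},{"translation": [0.45,-0.5,0],"twist": [0,0,0.08]},{"translation": [0.54,-0.6,0],"twist": [0,0,0.096]},{"translation": [0.63,-0.7,0],"twist": [0,0,0.112]},{"translation": [0.72,-0.8,0],"twist": [0,0,0.128]},{"translation": [0.81,-0.9,0],"twist": [0,0,0.144]},{"translation": [0.9,-1,0],"twist": [0,0,0.16]}]'

```text
t: 2.15
ee_pos: [356.8, 398.8, 404.7]
orientation: [0.196, 3.135, 0.0]
ft_force: [0.5, -0.5, 0.5]
width: 59.6
```

Request:
send_rows --commands '[{"translation": [0.1,-0.1,0],"twist": [0,0,0.016]},{"translation": [0.2,-0.2,0],"twist": [0,0,0.032]},{"translation": [0.3,-0.3,0],"twist": [0,0,0.048]},{"translation": [0.4,-0.4,0],"twist": [0,0,0.064]},{"translation": [0.5,-0.5,0],"twist": [0,0,0.08]},{"translation": [0.6,-0.6,0],"twist": [0,0,0.096]},{"translation": [0.7,-0.7,0],"twist": [0,0,0.112]},{"translation": [0.8,-0.8,0],"twist": [0,0,0.128]},{"translation": [0.9,-0.9,0],"twist": [0,0,0.144]},{"translation": [1,-1,0],"twist": [0,0,0.16]}]'

```text
t: 3.15
ee_pos: [456.7, 298.7, 404.7]
orientation: [0.071, 3.141, 0.0]
ft_force: [0.7, 0.2, 0.5]
width: 59.6
```

```bash
python3 - <<'E'
from h import *
o=ctrl.get_obs();print({k:np.round(v,3) for k,v in o.items()})
d=snap('wrist','w1',None,1.25)
for p in [(504,174,58),(518,235,44)]: print(proj('w1',p)*1.25)
E
```

```text
{'t': np.float64(3.15), 'qpos': array([ 0.557,  0.307,  1.806,  0.   ,  1.028, -0.968]), 'qvel': array([-0.256,  0.04 , -0.059, -0.002,  0.018, -0.331]), 'joint_torque': array([ 1.5570e+00, -4.6346e+01, -2.5750e+01,  1.8000e-02,  6.2000e-02,
        4.4100e-01]), 'ee_pos': array([456.683, 298.677, 404.681]), 'orientation': array([0.071, 3.141, 0.   ]), 'ft_force': array([0.704, 0.176, 0.468]), 'moment': array([ 0.008,  0.   , -0.057]), 'width': np.float64(59.636)}
[221.65230157 356.57802558]
[310.40102475 364.1373464 ]
```

View pics/w1.png

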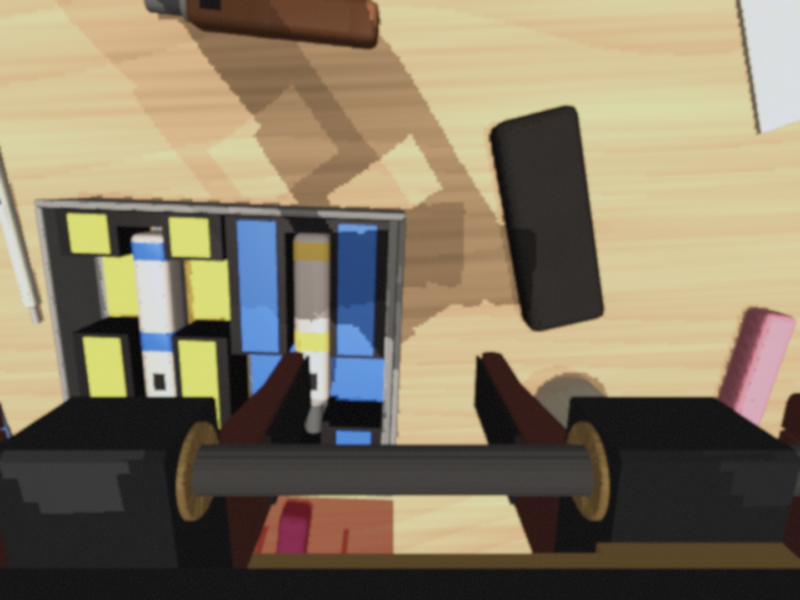

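The first wrist view shows the case's near corners at (37,200) and (405,213). The yellow-banded near end is at (312,235) with its button at (311,381), and the blue-banded near end is at (148,235) with its button at (158,381). I'll go lower for a second view.

Request:
send_rows --commands '[{"translation": [0.05,-0.06,-0.1]},{"translation": [0.1,-0.12,-0.2]},{"translation": [0.15,-0.18,-0.3]},{"translation": [0.2,-0.24,-0.4]},{"translation": [0.25,-0.3,-0.5]},{"translation": [0.3,-0.36,-0.6]},{"translation": [0.35,-0.42,-0.7]},{"translation": [0.4,-0.5,-0.8]},{"translation": [0.45,-0.58,-0.9]},{"translation": [0.5,-0.64,-1]}]'

```text
validation failed for argument at $.co...
```

```bash
python3 - <<'E'
from h import *
d=snap('wrist','w2',None,1.25)
o=ctrl.get_obs();print(o['ee_pos'],o['orientation'])
f=1/1.25
P={k:np.array(v)*f for k,v in dict(cl=(405,213),cr=(37,200),yN=(312,235),yB=(311,381),bN=(148,235),bB=(158,381)).items()}
for k,z in dict(cl=58,cr=58,yN=44,yB=45,bN=44,bB=45).items(): 
    w=at('w1',P[k],z);print(k,w.round(1),(proj('w2',w)/f).round())
E
```

```text
[457.09304645 298.42183466 404.7096095 ] [7.39619928e-02 3.14032683e+00 5.33428384e-06]
cl [407.9 310.7  58. ] [407. 211.]
cr [388.4  66.   58. ] [ 38. 198.]
yN [421.  244.7  44. ] [313. 233.]
yB [531.3 234.4  45. ] [312. 379.]
bN [415.7 128.7  44. ] [149. 233.]
bB [526.  117.6  45. ] [159. 379.]
```

View pics/w2.png

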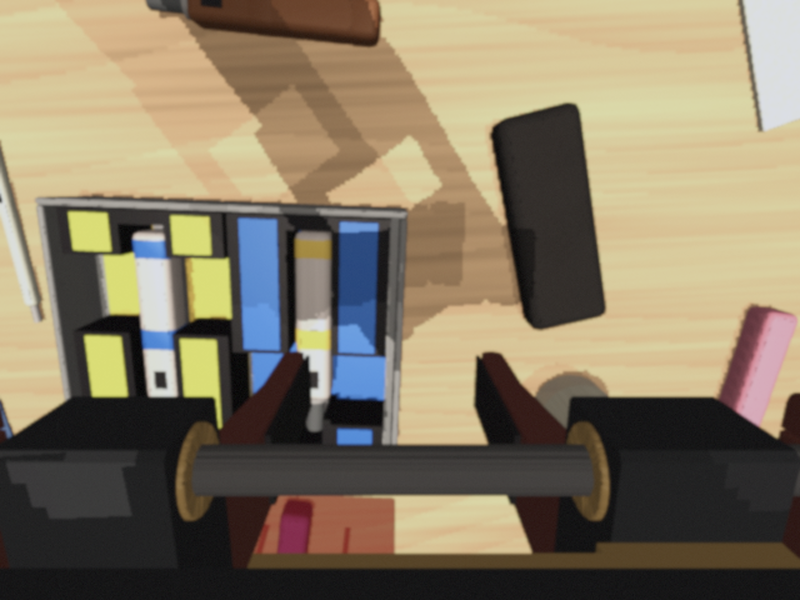

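The move was refused because the twist was missing, so this is the same view as before. I'll resend it with twists.

Request:
send_rows --commands '[{"translation": [0.05,-0.06,-0.1],"twist": [0,0,-0.006]},{"translation": [0.1,-0.12,-0.2],"twist": [0,0,-0.012]},{"translation": [0.15,-0.18,-0.3],"twist": [0,0,-0.02]},{"translation": [0.2,-0.24,-0.4],"twist": [0,0,-0.03]},{"translation": [0.25,-0.3,-0.5],"twist": [0,0,-0.04]},{"translation": [0.3,-0.36,-0.6],"twist": [0,0,-0.05]},{"translation": [0.35,-0.42,-0.7],"twist": [0,0,-0.06]},{"translation": [0.4,-0.5,-0.8],"twist": [0,0,-0.07]},{"translation": [0.45,-0.58,-0.9],"twist": [0,0,-0.07]},{"translation": [0.5,-0.64,-1],"twist": [0,0,-0.07]}]'

```text
t: 4.25
ee_pos: [506.6, 234.8, 303.8]
orientation: [-0.127, -3.139, 0.0]
ft_force: [0.7, 0.3, 0.9]
width: 59.8
```

```bash
python3 - <<'E'
from h import *
d=snap('wrist','w3',None,1.25)
o=ctrl.get_obs();print(o['t'],o['ee_pos'],o['orientation'],o['qvel'].round(3))
E
```

```text
4.3 [506.67198766 234.12362581 302.46291959] [-1.27824480e-01 -3.13746112e+00  1.79549146e-03] [ 0.019 -0.018  0.006  0.004  0.043  0.031]
```

View pics/w3.png

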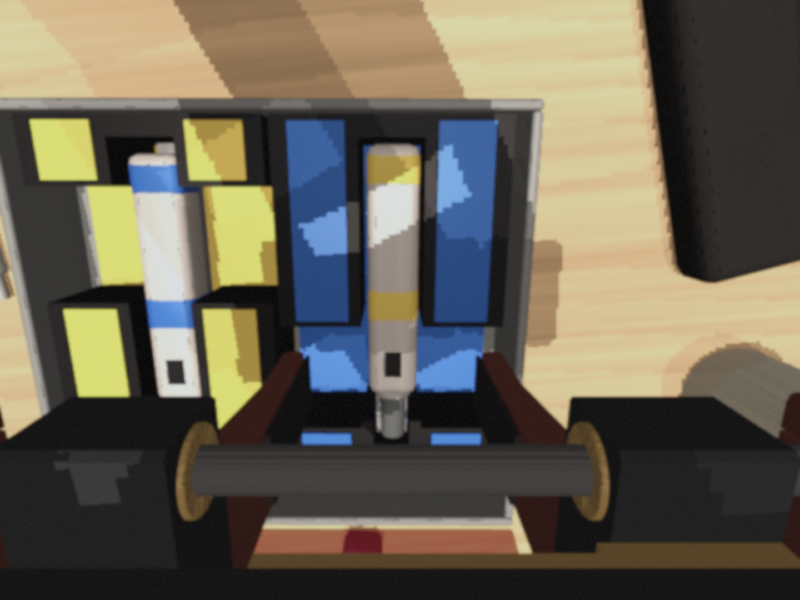

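The second view shows the case's left near corner at (541,103), the yellow-banded near end at (393,150) with its button at (392,364), and the blue-banded near end at (153,160) with its button at (176,372). The jaws line up with the case.

```bash
python3 - <<'E'
from h import *
f=.8
A=dict(cl=(406,211),yN=(314,233),yB=(312,380),bN=(150,234),bB=(160,380))
B=dict(cl=(541,103),yN=(393,150),yB=(392,364),bN=(153,160),bB=(176,372))
z=dict(cl=58,yN=42,yB=45,bN=42,bB=45)
for k in A:
    a=np.array(A[k])*f;b=np.array(B[k])*f
    print(k,'tri',tri(('w2',a),('w3',b)).round(1),'w2',at('w2',a,z[k])[:2].round(1),'w3',at('w3',b,z[k])[:2].round(1))
o=ctrl.get_obs();print(o['ee_pos'],o['orientation'])
for s in(1,):
  th=-.0815
  c=np.array([np.cos(th),np.sin(th)]);n=np.array([-np.sin(th),np.cos(th)])
  for k in('yN','yB','bN','bB','cl'):
    w=at('w3',np.array(B[k])*f,z[k])[:2];print(k,'along',(w@c).round(1),'across',(w@n).round(1))
E
```

```text
cl tri [408.7 310.9  51.9] w2 [407.9 310.4] w3 [410.  309.4]
yN tri [422.3 243.1  30.7] w2 [421.2 244.8] w3 [423.2 243.1]
yB tri [532.1 233.9  43.9] w2 [532.  234.1] w3 [531.4 233.9]
bN tri [417.5 121.7  29.9] w2 [416.6 128.1] w3 [418.5 127.1]
bB tri [524.3 121.5  51.2] w2 [526.7 118.1] w3 [526.5 118.4]
[506.67198766 234.12362581 302.46291959] [-1.27824480e-01 -3.13746112e+00  1.79549146e-03]
yN along 402.0 across 276.8
yB along 510.6 across 276.4
bN along 406.7 across 160.7
bB along 515.2 across 160.9
cl along 383.5 across 341.7
```

Request:
send_rows --commands '[{"translation": [0.16,-0.01,-0.05],"twist": [0,0,0]},{"translation": [0.33,-0.02,-0.15],"twist": [0,0,0]},{"translation": [0.33,-0.02,-0.3],"twist": [0,0,0]},{"translation": [0.33,-0.02,-0.45],"twist": [0,0,0]},{"translation": [0.33,-0.02,-0.6],"twist": [0,0,0]},{"translation": [0.33,-0.02,-0.75],"twist": [0,0,0]},{"translation": [0.33,-0.02,-0.9],"twist": [0,0,0]},{"translation": [0.33,-0.02,-1],"twist": [0,0,0]},{"translation": [0.33,-0.02,-1],"twist": [0,0,0]},{"translation": [0.33,-0.02,-1],"twist": [0,0,0]}]'

```text
t: 5.3
ee_pos: [539.2, 233.7, 204.6]
orientation: [-0.127, -3.139, 0.0]
ft_force: [0.2, -0.2, 0.4]
width: 59.5
```

```bash
python3 - <<'E'
from h import *
d=snap('wrist','w4',None,1.25)
o=ctrl.get_obs();print({k:np.round(v,3) for k,v in o.items()})
E
```

```text
{'t': np.float64(5.35), 'qpos': array([ 0.389,  0.656,  1.807,  0.   ,  0.678, -1.101]), 'qvel': array([-0.003, -0.011, -0.003, -0.001,  0.001,  0.   ]), 'joint_torque': array([ 2.3000e-02, -5.6324e+01, -1.6608e+01,  1.3000e-02,  8.3000e-02,
       -0.0000e+00]), 'ee_pos': array([539.395, 233.777, 205.027]), 'orientation': array([0.127, 3.138, 0.   ]), 'ft_force': array([-0.089,  0.072,  0.2  ]), 'moment': array([-0.003, -0.042,  0.005]), 'width': np.float64(59.793)}
```

View pics/w4.png

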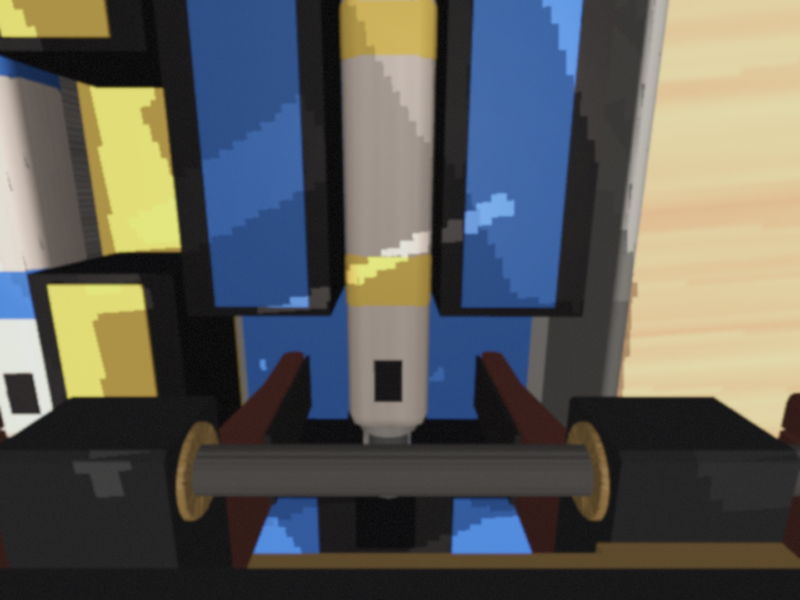

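The jaws straddle the body in the recess: fingers at (305,400) and (480,400), body centre at 388, so within about 1 mm. I close and begin to lift.

Request:
send_rows --commands '[{"translation": [0,0,0],"twist": [0,0,0]},{"translation": [0,0,0],"twist": [0,0,0]},{"translation": [0,0,0],"twist": [0,0,0]},{"translation": [0,0,0],"twist": [0,0,0]},{"translation": [0,0,0],"twist": [0,0,0]},{"translation": [0,0,0],"twist": [0,0,0]},{"translation": [0,0,0],"twist": [0,0,0]},{"translation": [0,0,0.06],"twist": [0,0,0]},{"translation": [0,0,0.14],"twist": [0,0,0]},{"translation": [0,0,0.24],"twist": [0,0,0]}]' --grip 1

```text
t: 6.35
ee_pos: [539.0, 233.6, 229.1]
orientation: [-0.127, -3.138, 0.0]
ft_force: [-0.2, 0.4, -2.6]
width: 25.8
```

```bash
python3 - <<'E'
from h import *
o=ctrl.get_obs();print({k:np.round(o[k],3) for k in('t','ee_pos','ft_force','moment','width')})
E
```

```text
{'t': np.float64(6.35), 'ee_pos': array([539.006, 233.626, 229.066]), 'ft_force': array([-0.215,  0.447, -2.562]), 'moment': array([ 0.006, -0.039, -0.007]), 'width': np.float64(25.801)}
```

Request:
send_rows --commands '[{"translation": [0,0,0.12],"twist": [0,0,0]},{"translation": [0,0,0.26],"twist": [0,0,0]},{"translation": [0,-0.05,0.36],"twist": [0,0,0]},{"translation": [0,-0.13,0.36],"twist": [0,0,0]},{"translation": [0,-0.23,0.36],"twist": [0,0,0]},{"translation": [0,-0.33,0.36],"twist": [0,0,0]},{"translation": [0,-0.43,0.36],"twist": [0,0,0]},{"translation": [0,-0.53,0.36],"twist": [0,0,0]},{"translation": [0,-0.64,0.36],"twist": [0,0,0]},{"translation": [0,-0.75,0.36],"twist": [0,0,0]}]'

```text
t: 7.35
ee_pos: [539.1, 157.6, 264.5]
orientation: [-0.127, -3.139, 0.0]
ft_force: [-0.7, 1.0, -2.1]
width: 26.3
```

Request:
send_rows --commands '[{"translation": [0,-0.1,0],"twist": [0,0,0]},{"translation": [0,-0.2,0],"twist": [0,0,0]},{"translation": [0,-0.3,0],"twist": [0,0,0]},{"translation": [0,-0.4,0],"twist": [0,0,0]},{"translation": [0,-0.5,0],"twist": [0,0,0]},{"translation": [0,-0.6,0],"twist": [0,0,0]},{"translation": [0,-0.7,0],"twist": [0,0,0]},{"translation": [0,-0.8,0],"twist": [0,0,0]},{"translation": [0,-0.9,0],"twist": [0,0,0]},{"translation": [0,-1,0],"twist": [0,0,0]}]'

```text
t: 8.35
ee_pos: [539.2, 57.8, 264.7]
orientation: [0.127, 3.139, -0.0]
ft_force: [-0.8, -0.2, -1.5]
width: 26.1
```

Request:
send_rows --commands '[{"translation": [0,-0.1,0],"twist": [0,0,0]},{"translation": [0,-0.2,0],"twist": [0,0,0]},{"translation": [0,-0.3,0],"twist": [0,0,0]},{"translation": [0,-0.4,0],"twist": [0,0,0]},{"translation": [0,-0.5,0],"twist": [0,0,0]},{"translation": [0,-0.6,0],"twist": [0,0,0]},{"translation": [0,-0.7,0],"twist": [0,0,0]},{"translation": [0,-0.8,0],"twist": [0,0,0]},{"translation": [0,-0.9,0],"twist": [0,0,0]},{"translation": [0,-1,0],"twist": [0,0,0]}]'

```text
t: 9.35
ee_pos: [539.2, -42.2, 264.7]
orientation: [0.127, 3.139, 0.0]
ft_force: [-0.7, -0.8, -1.9]
width: 26.0
```

Request:
send_rows --commands '[{"translation": [0,-0.1,0],"twist": [0,0,0]},{"translation": [0,-0.2,0],"twist": [0,0,0]},{"translation": [0,-0.3,-0.05],"twist": [0,0,0]},{"translation": [0,-0.4,-0.15],"twist": [0,0,0]},{"translation": [0,-0.5,-0.25],"twist": [0,0,0]},{"translation": [0,-0.54,-0.37],"twist": [0,0,0]},{"translation": [0,-0.54,-0.5],"twist": [0,0,0]},{"translation": [0,-0.54,-0.6],"twist": [0,0,0]},{"translation": [0,-0.54,-0.67],"twist": [0,0,0]},{"translation": [0,-0.54,-0.71],"twist": [0,0,0]}]'

```text
t: 10.35
ee_pos: [539.0, -95.0, 192.7]
orientation: [-0.126, -3.138, -0.0]
ft_force: [-0.2, 0.0, -1.1]
width: 26.2
```

```bash
python3 - <<'E'
from h import *
o=ctrl.get_obs();print({k:np.round(o[k],3) for k in('t','qpos','ee_pos','ft_force','moment','width')})
d=snap('wrist','w5',None,1.25); snap('scene','s5')
E
```

```text
{'t': np.float64(10.35), 'qpos': array([-0.196,  0.641,  1.899,  0.   ,  0.603, -1.687]), 'ee_pos': array([538.991, -94.984, 192.656]), 'ft_force': array([-0.193,  0.036, -1.138]), 'moment': array([ 0.014, -0.113,  0.016]), 'width': np.float64(26.214)}
```

View pics/w5.png

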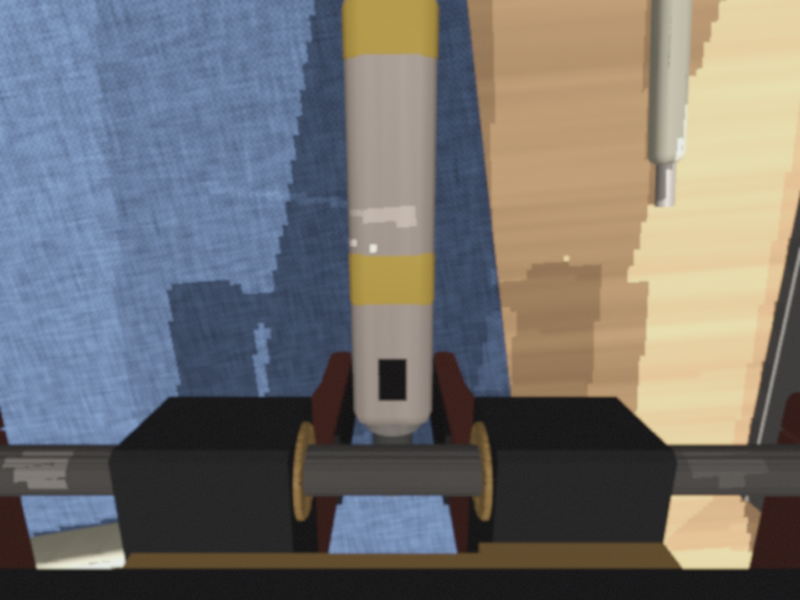

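The yellow handpiece hangs level (button (392,380), bands where they were in the bed), 3–4 mm above the mat. The mat edge is at 500 and the pen is clear at (665,190). I lower it, release it and go for the blue one.

Request:
send_rows --commands '[{"translation": [0,0,-0.01],"twist": [0,0,0]},{"translation": [0,0,-0.02],"twist": [0,0,0]},{"translation": [0,0,-0.03],"twist": [0,0,0]},{"translation": [0,0,-0.04],"twist": [0,0,0]},{"translation": [0,0,-0.04],"twist": [0,0,0]},{"translation": [0,0,-0.04],"twist": [0,0,0]},{"translation": [0,0,-0.04],"twist": [0,0,0]},{"translation": [0,0,-0.04],"twist": [0,0,0]},{"translation": [0,0,-0.04],"twist": [0,0,0]},{"translation": [0,0,-0.04],"twist": [0,0,0]}]'

```text
t: 11.45
ee_pos: [539.3, -95.4, 189.9]
orientation: [0.127, 3.139, -0.0]
ft_force: [-0.7, 0.4, 4.1]
width: 25.8
```

Request:
send_rows --commands '[{"translation": [0,0,0],"twist": [0,0,0]},{"translation": [0,0,0],"twist": [0,0,0]},{"translation": [0,0,0],"twist": [0,0,0]},{"translation": [0,0,0],"twist": [0,0,0]},{"translation": [0,0,0.2],"twist": [0,0,0]},{"translation": [0,0,0.4],"twist": [0,0,0]},{"translation": [-0.03,0.05,0.6],"twist": [0,0,0]},{"translation": [-0.08,0.17,0.75],"twist": [0,0,0]},{"translation": [-0.13,0.31,0.75],"twist": [0,0,0]},{"translation": [-0.18,0.45,0.75],"twist": [0,0,0]}]' --grip -0.36

```text
t: 12.45
ee_pos: [520.7, -49.5, 264.5]
orientation: [0.127, 3.139, 0.0]
ft_force: [-0.2, -0.6, 0.5]
width: 59.8
```

Request:
send_rows --commands '[{"translation": [-0.06,0.1,0],"twist": [0,0,0]},{"translation": [-0.12,0.2,0],"twist": [0,0,0]},{"translation": [-0.18,0.3,0],"twist": [0,0,0]},{"translation": [-0.24,0.4,0],"twist": [0,0,0]},{"translation": [-0.3,0.5,0],"twist": [0,0,0]},{"translation": [-0.36,0.6,0],"twist": [0,0,0]},{"translation": [-0.42,0.7,0],"twist": [0,0,0]},{"translation": [-0.48,0.8,0],"twist": [0,0,0]},{"translation": [-0.54,0.9,0],"twist": [0,0,0]},{"translation": [-0.59,1,0],"twist": [0,0,0]}]'

```text
t: 13.45
ee_pos: [461.6, 50.5, 264.7]
orientation: [-0.127, -3.139, 0.0]
ft_force: [0.3, 0.4, 0.5]
width: 59.9
```

```bash
python3 - <<'E'
from h import *
o=ctrl.get_obs();print({k:np.round(o[k],3) for k in('t','qpos','ee_pos','ft_force','moment','width')})
snap('wrist','w6',None,1.25)
d=snap('top','t6')
im=cv2.cvtColor(d['img'],cv2.COLOR_RGB2HSV)
for nm,lo,hi in(('yel',(22,110,90),(34,255,255)),):
    m=cv2.inRange(im,lo,hi); m[:, :360]=0
    n,l,s,c=cv2.connectedComponentsWithStats(m)
    for i in range(1,n):
        if s[i,4]>8: print(nm,s[i],c[i].round(1),at('t6',c[i],29).round(1))
E
```

```text
{'t': np.float64(13.45), 'qpos': array([ 0.083,  0.426,  2.066, -0.   ,  0.65 , -1.407]), 'ee_pos': array([461.621,  50.462, 264.7  ]), 'ft_force': array([0.344, 0.362, 0.467]), 'moment': array([ 0.034, -0.006,  0.024]), 'width': np.float64(59.872)}
yel [ 360   64  280   33 4063] [517.9  77.5] [ 941.1 -396.8   29. ]
yel [ 360  110  167   33 3018] [449.5 125.5] [ 806.2 -219.2   29. ]
yel [362 141  82   8 271] [403.4 144.9] [ 751.1 -101.3   29. ]
yel [445 147  26   5  90] [456.8 148.7] [ 745.3 -237.9   29. ]
yel [372 151  10   4  28] [375.8 152.5] [729.1 -31.1  29. ]
yel [443 151  84  13 282] [489.3 154.7] [ 731.8 -320.6   29. ]
yel [373 159   8   2  12] [376.8 159.6] [710.5 -34.   29. ]
yel [ 360  158  168   37 3330] [452.6 176.6] [ 671.7 -227.1   29. ]
yel [515 200  23   3  36] [526.2 200.8] [ 614.7 -412.8   29. ]
yel [360 202  19   4  76] [369.  203.5] [596.  -16.6  29. ]
yel [561 208  79   6 318] [603.6 210. ] [ 596.9 -606.7   29. ]
yel [585 217  55   7 214] [618.7 219.8] [ 573.1 -643.5   29. ]
yel [484 218  28   6  71] [496.7 220.9] [ 561.1 -337.9   29. ]
yel [519 220   8   3  14]
[... 1120 characters left out ...]
  29. ]
yel [447 433  12   3  21] [451.3 434. ] [  42.  -224.5   29. ]
yel [566 437  74   6 330] [606.9 439.3] [  41.2 -594.6   29. ]
yel [462 440  10   3  14] [466.2 440.7] [  27.5 -259.9   29. ]
yel [413 443 118  16 824] [461.  451.9] [   1.5 -247.5   29. ]
yel [584 447  56   7 213] [618.5 449.8] [  18.  -621.3   29. ]
yel [564 454  76  11 366] [609.3 458. ] [  -1.3 -598.8   29. ]
yel [510 458   6   2   9] [512.2 458.6] [  -9.8 -368.9   29. ]
yel [417 462   5   6  13] [418.8 465.1] [ -31.6 -147.6   29. ]
yel [508 465 132   9 558] [575.8 468.1] [ -26.9 -518.8   29. ]
yel [425 466   6   4  12] [427.5 467.3] [ -36.  -168.2   29. ]
yel [447 472 184   8 799] [543.4 475.3] [ -45.5 -442.    29. ]
```

The yellow one lies flat on the mat (bands at world (500,-91) and (432,-85)). Contact came at the expected height. Now I go down on the blue one.

Request:
send_rows --commands '[{"translation": [0,0.15,0],"twist": [0,0,0]},{"translation": [0,0.33,0],"twist": [0,0,0]},{"translation": [0,0.53,0],"twist": [0,0,0]},{"translation": [0,0.69,0],"twist": [0,0,0]},{"translation": [0,0.74,-0.02],"twist": [0,0,0]},{"translation": [0,0.74,-0.16],"twist": [0,0,0]},{"translation": [0,0.74,-0.3],"twist": [0,0,0]},{"translation": [0,0.74,-0.44],"twist": [0,0,0]},{"translation": [0,0.74,-0.56],"twist": [0,0,0]},{"translation": [0,0.74,-0.6],"twist": [0,0,0]}]'

```text
t: 14.55
ee_pos: [461.9, 123.2, 203.5]
orientation: [-0.127, -3.137, 0.001]
ft_force: [0.5, -0.1, 0.6]
width: 59.7
```

```bash
python3 - <<'E'
from h import *
o=ctrl.get_obs();print({k:np.round(o[k],3) for k in('t','qpos','ee_pos','ft_force','moment','width')})
snap('wrist','w7',None,1.25)
E
```

```text
{'t': np.float64(14.55), 'qpos': array([ 0.236,  0.562,  2.05 , -0.   ,  0.531, -1.254]), 'ee_pos': array([461.898, 123.218, 203.502]), 'ft_force': array([ 0.533, -0.091,  0.559]), 'moment': array([0.019, 0.037, 0.005]), 'width': np.float64(59.682)}
```

View pics/w7.png

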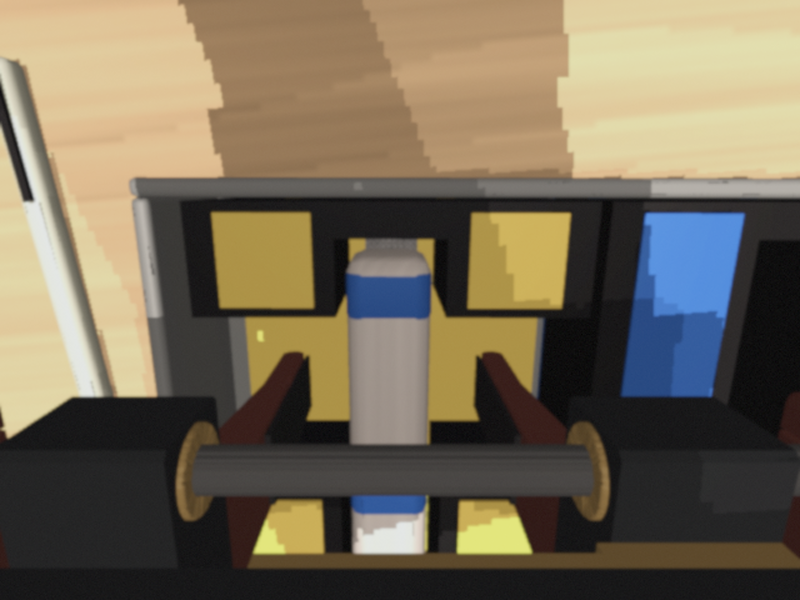

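The jaws straddle the blue-banded body (348–430), fingers at (305,390) and (480,390). Channel walls are at 333 and 447, so it is centred to about 1 mm. I close, lift and carry it to the mat.

Request:
send_rows --commands '[{"translation": [0,0,0],"twist": [0,0,0]},{"translation": [0,0,0],"twist": [0,0,0]},{"translation": [0,0,0],"twist": [0,0,0]},{"translation": [0,0,0],"twist": [0,0,0]},{"translation": [0,0,0],"twist": [0,0,0]},{"translation": [0,0,0],"twist": [0,0,0]},{"translation": [0,0,0],"twist": [0,0,0]},{"translation": [0,0,0.06],"twist": [0,0,0]},{"translation": [0,0,0.14],"twist": [0,0,0]},{"translation": [0,0,0.24],"twist": [0,0,0]}]' --grip 1

```text
t: 15.6
ee_pos: [462.0, 123.6, 229.1]
orientation: [-0.127, -3.138, 0.0]
ft_force: [0.2, -0.1, -1.0]
width: 25.7
```

Request:
send_rows --commands '[{"translation": [0,0,0.12],"twist": [0,0,0]},{"translation": [0,0,0.26],"twist": [0,0,0]},{"translation": [0,-0.05,0.36],"twist": [0,0,0]},{"translation": [0,-0.13,0.36],"twist": [0,0,0]},{"translation": [0,-0.23,0.36],"twist": [0,0,0]},{"translation": [0,-0.34,0.36],"twist": [0,0,0]},{"translation": [0,-0.45,0.36],"twist": [0,0,0]},{"translation": [0,-0.56,0.36],"twist": [0,0,0]},{"translation": [0,-0.68,0.36],"twist": [0,0,0]},{"translation": [0,-0.8,0.36],"twist": [0,0,0]}]'

```text
t: 16.6
ee_pos: [462.1, 42.5, 264.5]
orientation: [-0.127, -3.139, 0.0]
ft_force: [-0.3, -0.2, -1.9]
width: 25.9
```

Request:
send_rows --commands '[{"translation": [-0.03,-0.1,0],"twist": [0,0,0]},{"translation": [-0.06,-0.2,0],"twist": [0,0,0]},{"translation": [-0.09,-0.3,0],"twist": [0,0,0]},{"translation": [-0.12,-0.4,0],"twist": [0,0,0]},{"translation": [-0.15,-0.5,0],"twist": [0,0,0]},{"translation": [-0.18,-0.6,0],"twist": [0,0,0]},{"translation": [-0.2,-0.7,0],"twist": [0,0,0]},{"translation": [-0.22,-0.8,0],"twist": [0,0,0]},{"translation": [-0.23,-0.9,0],"twist": [0,0,0]},{"translation": [-0.23,-1,0],"twist": [0,0,0]}]'

```text
t: 17.6
ee_pos: [439.1, -57.2, 264.7]
orientation: [-0.127, -3.139, -0.0]
ft_force: [-0.1, 0.1, -0.5]
width: 26.0
```

Request:
send_rows --commands '[{"translation": [0,-0.15,0],"twist": [0,0,0]},{"translation": [0,-0.32,0],"twist": [0,0,0]},{"translation": [0,-0.5,0],"twist": [0,0,0]},{"translation": [0,-0.68,-0.02],"twist": [0,0,0]},{"translation": [0,-0.85,-0.1],"twist": [0,0,0]},{"translation": [0,-1,-0.24],"twist": [0,0,0]},{"translation": [0,-1,-0.4],"twist": [0,0,0]},{"translation": [0,-1,-0.56],"twist": [0,0,0]},{"translation": [0,-1,-0.69],"twist": [0,0,0]},{"translation": [0,-1,-0.745],"twist": [0,0,0]}]'

```text
t: 18.6
ee_pos: [439.0, -156.6, 189.4]
orientation: [-0.127, -3.138, -0.001]
ft_force: [-6.9, 2.4, 46.7]
width: 25.9
```

```bash
python3 - <<'E'
from h import *
o=ctrl.get_obs();print({k:np.round(o[k],3) for k in('t','qpos','ee_pos','ft_force','moment','width')})
snap('wrist','w8',None,1.25)
E
```

```text
{'t': np.float64(18.6), 'qpos': array([-0.368,  0.583,  2.077,  0.   ,  0.484, -1.858]), 'ee_pos': array([ 438.979, -156.593,  189.435]), 'ft_force': array([-6.851,  2.448, 46.667]), 'moment': array([ 0.478,  1.147, -0.158]), 'width': np.float64(25.894)}
```

Blue touched down firmly (46 N for a moment at the end of the descent, force centred under the grip). I release, go up over the yellow one's rear end, and check both.

Request:
send_rows --commands '[{"translation": [0,0,0],"twist": [0,0,0]},{"translation": [0,0,0],"twist": [0,0,0]},{"translation": [0,0,0],"twist": [0,0,0]},{"translation": [0,0,0],"twist": [0,0,0]},{"translation": [0,0,0.2],"twist": [0,0,0]},{"translation": [0,0,0.4],"twist": [0,0,0]},{"translation": [0.03,0.07,0.6],"twist": [0,0,0]},{"translation": [0.12,0.27,0.7],"twist": [0,0,0]},{"translation": [0.22,0.49,0.7],"twist": [0,0,0]},{"translation": [0.3,0.67,0.7],"twist": [0,0,0]}]' --grip -0.36

```text
t: 19.65
ee_pos: [469.7, -88.6, 261.0]
orientation: [0.127, 3.137, -0.0]
ft_force: [-0.4, 0.0, 0.6]
width: 59.7
```

```bash
python3 - <<'E'
from h import *
o=ctrl.get_obs();print({k:np.round(o[k],3) for k in('t','ee_pos','ft_force','moment','width')})
snap('wrist','w9',None,1.25)
E
```

```text
{'t': np.float64(19.65), 'ee_pos': array([469.663, -88.553, 260.966]), 'ft_force': array([-0.389,  0.013,  0.646]), 'moment': array([-0.012,  0.002, -0.007]), 'width': np.float64(59.747)}
```

View pics/w9.png

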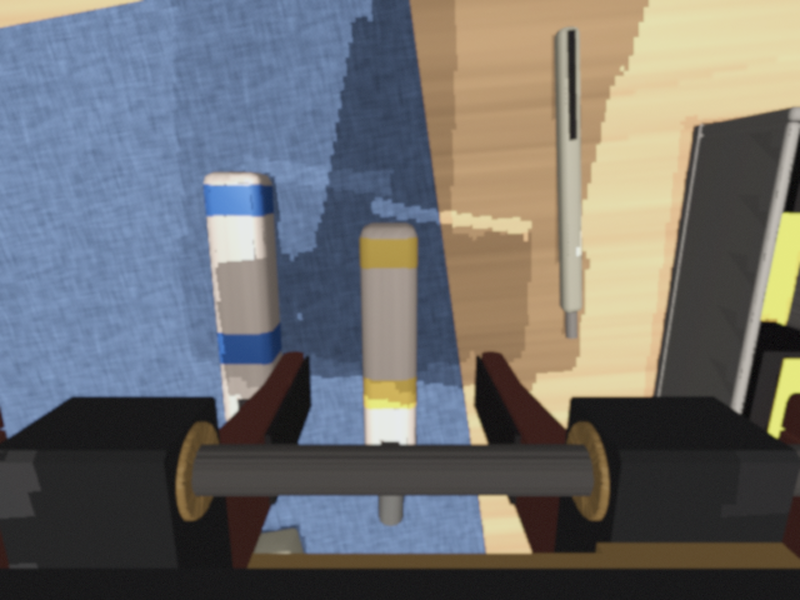

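Both lie flat and right way up on the mat: the yellow rear end at (389,230) is centred between the fingers, the blue one is at (240,180), and the pen is untouched. I regrip yellow by its rear.

Request:
send_rows --commands '[{"translation": [0,0,-0.1],"twist": [0,0,0]},{"translation": [0,0,-0.22],"twist": [0,0,0]},{"translation": [0,0,-0.34],"twist": [0,0,0]},{"translation": [0,0,-0.46],"twist": [0,0,0]},{"translation": [0,0,-0.55],"twist": [0,0,0]},{"translation": [0,0,-0.62],"twist": [0,0,0]},{"translation": [0,0,-0.66],"twist": [0,0,0]},{"translation": [0,0,-0.68],"twist": [0,0,0]},{"translation": [0,0,-0.7],"twist": [0,0,0]},{"translation": [0,0,-0.7],"twist": [0,0,0]}]'

```text
t: 20.7
ee_pos: [469.2, -89.4, 190.2]
orientation: [0.127, 3.139, -0.0]
ft_force: [-0.3, 0.1, 0.2]
width: 60.0
```

Request:
send_rows --commands '[{"translation": [0,0,0],"twist": [0,0,0]},{"translation": [0,0,0],"twist": [0,0,0]},{"translation": [0,0,0],"twist": [0,0,0]},{"translation": [0,0,0],"twist": [0,0,0]},{"translation": [0,0,0],"twist": [0,0,0]},{"translation": [0,0,0],"twist": [0,0,0]},{"translation": [0,0,0],"twist": [0,0,0]},{"translation": [0,0,0.06],"twist": [0,0,0]},{"translation": [0,0,0.14],"twist": [0,0,0]},{"translation": [0,0,0.24],"twist": [0,0,0]}]' --grip 1

```text
t: 21.7
ee_pos: [469.0, -89.3, 214.7]
orientation: [-0.127, -3.138, -0.0]
ft_force: [0.4, -0.1, -0.7]
width: 26.0
```

Request:
send_rows --commands '[{"translation": [0,0,0.15],"twist": [0,0,0]},{"translation": [0,0.05,0.3],"twist": [0,0,0]},{"translation": [0,0.13,0.42],"twist": [0,0,0]},{"translation": [0,0.22,0.5],"twist": [0,0,0]},{"translation": [0,0.32,0.5],"twist": [0,0,0]},{"translation": [0,0.42,0.5],"twist": [0,0,0]},{"translation": [0,0.52,0.5],"twist": [0,0,0]},{"translation": [0,0.62,0.5],"twist": [0,0,0]},{"translation": [0,0.72,0.5],"twist": [0,0,0]},{"translation": [0,0.82,0.5],"twist": [0,0,0]}]'

```text
t: 22.7
ee_pos: [469.1, -6.4, 263.9]
orientation: [-0.127, -3.138, 0.0]
ft_force: [-0.5, 0.3, -1.1]
width: 25.5
```

Request:
send_rows --commands '[{"translation": [-0.01,0.1,0],"twist": [0,0,0]},{"translation": [-0.02,0.2,0],"twist": [0,0,0]},{"translation": [-0.03,0.3,0],"twist": [0,0,0]},{"translation": [-0.04,0.4,0],"twist": [0,0,0]},{"translation": [-0.05,0.5,0],"twist": [0,0,0]},{"translation": [-0.06,0.6,0],"twist": [0,0,0]},{"translation": [-0.07,0.7,0],"twist": [0,0,0]},{"translation": [-0.07,0.8,0],"twist": [0,0,0]},{"translation": [-0.07,0.9,0],"twist": [0,0,0]},{"translation": [-0.07,1,0],"twist": [0,0,0]}]'

```text
t: 23.7
ee_pos: [462.2, 93.5, 264.2]
orientation: [0.127, 3.139, 0.0]
ft_force: [-0.1, -0.4, -0.8]
width: 25.5
```

Request:
send_rows --commands '[{"translation": [0,0.1,0],"twist": [0,0,0]},{"translation": [0,0.2,0],"twist": [0,0,0]},{"translation": [0,0.27,0],"twist": [0,0,0]},{"translation": [0,0.3,0],"twist": [0,0,0]},{"translation": [0,0.304,-0.04],"twist": [0,0,0]},{"translation": [0,0.304,-0.09],"twist": [0,0,0]},{"translation": [0,0.304,-0.14],"twist": [0,0,0]},{"translation": [0,0.304,-0.18],"twist": [0,0,0]},{"translation": [0,0.304,-0.2],"twist": [0,0,0]},{"translation": [0,0.304,-0.2],"twist": [0,0,0]}]'

```text
t: 24.7
ee_pos: [462.1, 122.9, 243.7]
orientation: [-0.127, -3.138, 0.0]
ft_force: [0.2, 0.8, -1.6]
width: 26.2
```

```bash
python3 - <<'E'
from h import *
o=ctrl.get_obs();print({k:np.round(o[k],3) for k in('t','ee_pos','orientation','ft_force','moment','width')})
snap('wrist','w10',None,1.25)
E
```

```text
{'t': np.float64(24.7), 'ee_pos': array([462.074, 122.853, 243.735]), 'orientation': array([-0.127, -3.138,  0.   ]), 'ft_force': array([ 0.181,  0.815, -1.598]), 'moment': array([0.05 , 0.029, 0.006]), 'width': np.float64(26.243)}
```

View pics/w10.png

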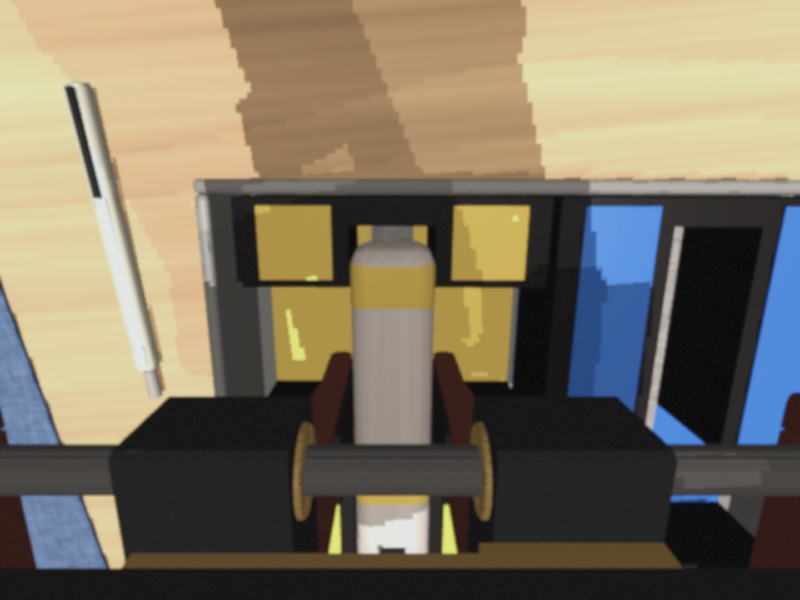

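The held yellow handpiece (351–435, mid 393) is centred over the yellow bed (inlay edges 333 and 452, mid 392.5). The first few mm of insertion go slowly, with a force check.

Request:
send_rows --commands '[{"translation": [0,0,-0.02],"twist": [0,0,0]},{"translation": [0,0,-0.04],"twist": [0,0,0]},{"translation": [0,0,-0.05],"twist": [0,0,0]},{"translation": [0,0,-0.06],"twist": [0,0,0]},{"translation": [0,0,-0.07],"twist": [0,0,0]},{"translation": [0,0,-0.08],"twist": [0,0,0]},{"translation": [0,0,-0.09],"twist": [0,0,0]},{"translation": [0,0,-0.1],"twist": [0,0,0]},{"translation": [0,0,-0.11],"twist": [0,0,0]},{"translation": [0,0,-0.12],"twist": [0,0,0]}]'

```text
t: 25.75
ee_pos: [462.2, 123.1, 232.1]
orientation: [0.127, 3.139, 0.0]
ft_force: [-0.0, 0.2, -2.0]
width: 25.6
```

```bash
python3 - <<'E'
from h import *
o=ctrl.get_obs();print({k:np.round(o[k],3) for k in('t','ee_pos','orientation','ft_force','moment','width')})
E
```

```text
{'t': np.float64(25.75), 'ee_pos': array([462.178, 123.051, 232.102]), 'orientation': array([0.127, 3.139, 0.   ]), 'ft_force': array([-0.017,  0.246, -1.952]), 'moment': array([0.067, 0.064, 0.002]), 'width': np.float64(25.589)}
```

Request:
send_rows --commands '[{"translation": [0,0,-0.04],"twist": [0,0,0]},{"translation": [0,0,-0.08],"twist": [0,0,0]},{"translation": [0,0,-0.12],"twist": [0,0,0]},{"translation": [0,0,-0.16],"twist": [0,0,0]},{"translation": [0,0,-0.19],"twist": [0,0,0]},{"translation": [0,0,-0.22],"twist": [0,0,0]},{"translation": [0,0,-0.24],"twist": [0,0,0]},{"translation": [0,0,-0.255],"twist": [0,0,0]},{"translation": [0,0,-0.265],"twist": [0,0,0]},{"translation": [0,0,-0.27],"twist": [0,0,0]}]'

```text
t: 26.75
ee_pos: [462.2, 123.0, 205.3]
orientation: [0.127, 3.139, -0.0]
ft_force: [-1.3, -1.1, 7.1]
width: 26.0
```

```bash
python3 - <<'E'
from h import *
o=ctrl.get_obs();print({k:np.round(o[k],3) for k in('t','ee_pos','orientation','ft_force','moment','width')})
E
```

```text
{'t': np.float64(26.75), 'ee_pos': array([462.206, 123.039, 205.275]), 'orientation': array([ 0.127,  3.139, -0.   ]), 'ft_force': array([-1.329, -1.061,  7.055]), 'moment': array([-0.094,  0.284,  0.031]), 'width': np.float64(26.012)}
```

Yellow is home at the predicted height with 7 N contact. I release and go for the blue one's front end.

Request:
send_rows --commands '[{"translation": [0,0,0],"twist": [0,0,0]},{"translation": [0,0,0],"twist": [0,0,0]},{"translation": [0,0,0],"twist": [0,0,0]},{"translation": [0,0,0],"twist": [0,0,0]},{"translation": [0,0,0.15],"twist": [0,0,0]},{"translation": [0,0,0.35],"twist": [0,0,0]},{"translation": [0,0,0.55],"twist": [0,0,0]},{"translation": [0,-0.05,0.65],"twist": [0,0,0]},{"translation": [0,-0.18,0.65],"twist": [0,0,0]},{"translation": [0,-0.35,0.65],"twist": [0,0,0]}]' --grip -0.36

```text
t: 27.75
ee_pos: [462.0, 87.3, 270.0]
orientation: [0.125, 3.139, -0.0]
ft_force: [0.4, 0.5, 0.1]
width: 59.7
```

Request:
send_rows --commands '[{"translation": [0.05,-0.1,0],"twist": [0,0,0]},{"translation": [0.1,-0.2,0],"twist": [0,0,0]},{"translation": [0.15,-0.3,0],"twist": [0,0,0]},{"translation": [0.2,-0.4,0],"twist": [0,0,0]},{"translation": [0.25,-0.5,0],"twist": [0,0,0]},{"translation": [0.3,-0.6,0],"twist": [0,0,0]},{"translation": [0.35,-0.7,0],"twist": [0,0,0]},{"translation": [0.4,-0.8,0],"twist": [0,0,0]},{"translation": [0.44,-0.9,0],"twist": [0,0,0]},{"translation": [0.47,-1,0],"twist": [0,0,0]}]'

```text
t: 28.75
ee_pos: [509.6, -12.8, 270.2]
orientation: [0.127, 3.139, 0.0]
ft_force: [0.7, 0.5, 0.7]
width: 59.3
```

Request:
send_rows --commands '[{"translation": [0,-0.1,0],"twist": [0,0,0]},{"translation": [0,-0.2,0],"twist": [0,0,0]},{"translation": [0,-0.3,0],"twist": [0,0,0]},{"translation": [0,-0.4,0],"twist": [0,0,0]},{"translation": [0,-0.5,0],"twist": [0,0,0]},{"translation": [0,-0.6,0],"twist": [0,0,0]},{"translation": [0,-0.7,0],"twist": [0,0,0]},{"translation": [0,-0.8,0],"twist": [0,0,0]},{"translation": [0,-0.9,0],"twist": [0,0,0]},{"translation": [0,-1,0],"twist": [0,0,0]}]'

```text
t: 29.75
ee_pos: [509.2, -112.8, 270.2]
orientation: [-0.127, -3.139, 0.0]
ft_force: [-0.5, -1.2, -0.5]
width: 59.5
```

```bash
python3 - <<'E'
from h import *
o=ctrl.get_obs();print({k:np.round(o[k],3) for k in('t','ee_pos','orientation','ft_force','width')})
d=snap('wrist','w11',None,1.25)
c=np.array([np.cos(-.0815),np.sin(-.0815)]);n=np.array([-c[1],c[0]])
for fn in('w9','w11'):
    im=cv2.cvtColor(load(fn)['img'],cv2.COLOR_RGB2HSV)
    m=cv2.inRange(im,(106,170,90),(125,255,255))
    k,l,s,ce=cv2.connectedComponentsWithStats(m)
    for i in range(1,k):
        if 150<s[i,4]<4000:
            w=at(fn,ce[i],28)[:2]; print(fn,s[i],ce[i].round(),w.round(1),'s',(w@c).round(1),'n',(w@n).round(1))
E
```

```text
{'t': np.float64(29.75), 'ee_pos': array([ 509.158, -112.79 ,  270.162]), 'orientation': array([-0.127, -3.139,  0.   ]), 'ft_force': array([-0.49 , -1.159, -0.451]), 'width': np.float64(59.465)}
w9 [178 267  41  23 688] [198. 280.] [ 472.2 -155.9] s 483.3 n -116.9
w11 [210 196  44  23 346] [234. 211.] [ 474.2 -155.5] s 485.3 n -116.4
```

Request:
send_rows --commands '[{"translation": [0,-0.1,0],"twist": [0,0,0]},{"translation": [0,-0.2,-0.05],"twist": [0,0,0]},{"translation": [0,-0.3,-0.1],"twist": [0,0,0]},{"translation": [0,-0.4,-0.15],"twist": [0,0,0]},{"translation": [0,-0.48,-0.2],"twist": [0,0,0]},{"translation": [0,-0.5,-0.25],"twist": [0,0,0]},{"translation": [0,-0.5,-0.3],"twist": [0,0,0]},{"translation": [0,-0.5,-0.3],"twist": [0,0,0]},{"translation": [0,-0.5,-0.3],"twist": [0,0,0]},{"translation": [0,-0.5,-0.3],"twist": [0,0,0]}]'

```text
t: 30.8
ee_pos: [509.3, -161.7, 240.3]
orientation: [0.126, 3.139, -0.0]
ft_force: [0.6, 0.1, -0.6]
width: 59.7
```

```bash
python3 - <<'E'
from h import *
o=ctrl.get_obs();print({k:np.round(o[k],3) for k in('t','ee_pos','orientation','ft_force','width')})
d=snap('wrist','w12',None,1.25)
c=np.array([np.cos(-.0815),np.sin(-.0815)]);n=np.array([-c[1],c[0]])
for fn in('w12',):
    im=cv2.cvtColor(load(fn)['img'],cv2.COLOR_RGB2HSV)
    m=cv2.inRange(im,(106,170,60),(125,255,255))
    k,l,s,ce=cv2.connectedComponentsWithStats(m)
    for i in range(1,k):
        if 100<s[i,4]<4000:
            w=at(fn,ce[i],29)[:2]; print(fn,s[i],ce[i].round(),w.round(1),'s',(w@c).round(1),'n',(w@n).round(1))
E
```

```text
{'t': np.float64(30.8), 'ee_pos': array([ 509.312, -161.677,  240.348]), 'orientation': array([ 0.126,  3.139, -0.   ]), 'ft_force': array([ 0.585,  0.14 , -0.568]), 'width': np.float64(59.704)}
w12 [287  47   7  29 129] [290.  61.] [ 403.1 -163.2] s 415.0 n -129.9
w12 [333  47   8  29 142] [337.  61.] [ 404.7 -141.6] s 414.9 n -108.1
w12 [289 194  49  28 482] [312. 212.] [ 473.3 -158.4] s 484.6 n -119.3
```

The bands give n = −119 against the gripper's −120, so it is centred. I regrip blue by its front and carry it to the blue bed.

Request:
send_rows --commands '[{"translation": [0,0,-0.08],"twist": [0,0,0]},{"translation": [0,0,-0.17],"twist": [0,0,0]},{"translation": [0,0,-0.26],"twist": [0,0,0]},{"translation": [0,0,-0.34],"twist": [0,0,0]},{"translation": [0,0,-0.4],"twist": [0,0,0]},{"translation": [0,0,-0.45],"twist": [0,0,0]},{"translation": [0,0,-0.48],"twist": [0,0,0]},{"translation": [0,0,-0.5],"twist": [0,0,0]},{"translation": [0,0,-0.5],"twist": [0,0,0]},{"translation": [0,0,-0.5],"twist": [0,0,0]}]'

```text
t: 31.85
ee_pos: [509.3, -162.0, 190.4]
orientation: [0.127, 3.139, -0.0]
ft_force: [0.4, -0.8, -0.7]
width: 59.6
```

Request:
send_rows --commands '[{"translation": [0,0,0],"twist": [0,0,0]},{"translation": [0,0,0],"twist": [0,0,0]},{"translation": [0,0,0],"twist": [0,0,0]},{"translation": [0,0,0],"twist": [0,0,0]},{"translation": [0,0,0],"twist": [0,0,0]},{"translation": [0,0,0],"twist": [0,0,0]},{"translation": [0,0,0],"twist": [0,0,0]},{"translation": [0,0,0.06],"twist": [0,0,0]},{"translation": [0,0,0.14],"twist": [0,0,0]},{"translation": [0,0,0.24],"twist": [0,0,0]}]' --grip 1

```text
t: 32.85
ee_pos: [509.0, -161.9, 214.7]
orientation: [-0.127, -3.139, -0.0]
ft_force: [-0.0, 0.4, -0.8]
width: 25.7
```

Request:
send_rows --commands '[{"translation": [0,0.04,0.15],"twist": [0,0,0]},{"translation": [0,0.12,0.3],"twist": [0,0,0]},{"translation": [0,0.22,0.42],"twist": [0,0,0]},{"translation": [0,0.32,0.5],"twist": [0,0,0]},{"translation": [0,0.42,0.52],"twist": [0,0,0]},{"translation": [0,0.52,0.52],"twist": [0,0,0]},{"translation": [0,0.62,0.52],"twist": [0,0,0]},{"translation": [0,0.72,0.52],"twist": [0,0,0]},{"translation": [0,0.83,0.52],"twist": [0,0,0]},{"translation": [0,0.94,0.52],"twist": [0,0,0]}]'

```text
t: 33.85
ee_pos: [509.1, -67.0, 265.8]
orientation: [-0.127, -3.138, -0.0]
ft_force: [-0.1, -0.4, -0.7]
width: 26.1
```

Request:
send_rows --commands '[{"translation": [0.01,0.1,0],"twist": [0,0,0]},{"translation": [0.02,0.2,0],"twist": [0,0,0]},{"translation": [0.03,0.3,0],"twist": [0,0,0]},{"translation": [0.04,0.4,0],"twist": [0,0,0]},{"translation": [0.05,0.5,0],"twist": [0,0,0]},{"translation": [0.06,0.6,0],"twist": [0,0,0]},{"translation": [0.07,0.7,0],"twist": [0,0,0]},{"translation": [0.08,0.8,0],"twist": [0,0,0]},{"translation": [0.09,0.9,0],"twist": [0,0,0]},{"translation": [0.1,1,0],"twist": [0,0,0]}]'

```text
t: 34.85
ee_pos: [519.2, 32.9, 266.2]
orientation: [-0.127, -3.139, -0.0]
ft_force: [-0.2, 0.4, -2.7]
width: 25.7
```

Request:
send_rows --commands '[{"translation": [0.02,0.1,0],"twist": [0,0,0]},{"translation": [0.04,0.2,0],"twist": [0,0,0]},{"translation": [0.06,0.3,0],"twist": [0,0,0]},{"translation": [0.08,0.4,0],"twist": [0,0,0]},{"translation": [0.1,0.5,0],"twist": [0,0,0]},{"translation": [0.12,0.6,0],"twist": [0,0,0]},{"translation": [0.14,0.7,0],"twist": [0,0,0]},{"translation": [0.16,0.8,0],"twist": [0,0,0]},{"translation": [0.18,0.9,0],"twist": [0,0,0]},{"translation": [0.196,1,0],"twist": [0,0,0]}]'

```text
t: 35.85
ee_pos: [539.0, 132.9, 266.2]
orientation: [0.127, 3.139, 0.0]
ft_force: [-0.1, -0.1, -0.9]
width: 26.3
```

Request:
send_rows --commands '[{"translation": [0,0.12,0],"twist": [0,0,0]},{"translation": [0,0.26,0],"twist": [0,0,0]},{"translation": [0,0.4,0],"twist": [0,0,0]},{"translation": [0,0.54,0],"twist": [0,0,0]},{"translation": [0,0.68,0],"twist": [0,0,0]},{"translation": [0,0.82,-0.03],"twist": [0,0,0]},{"translation": [0,0.94,-0.08],"twist": [0,0,0]},{"translation": [0,1,-0.14],"twist": [0,0,0]},{"translation": [0,1,-0.19],"twist": [0,0,0]},{"translation": [0,1,-0.22],"twist": [0,0,0]}]'

```text
t: 36.85
ee_pos: [538.5, 231.8, 243.2]
orientation: [-0.127, -3.138, 0.001]
ft_force: [0.7, 0.2, -2.1]
width: 25.7
```

```bash
python3 - <<'E'
from h import *
o=ctrl.get_obs();print({k:np.round(o[k],3) for k in('t','ee_pos','orientation','ft_force','moment','width')})
d=snap('wrist','w13',None,1.25)
im=cv2.cvtColor(d['img'],cv2.COLOR_RGB2HSV)
m=cv2.inRange(im,(104,110,50),(125,255,255))
for r in(40,100,160,220,260):
    x=np.where(np.diff(m[r].astype(int))!=0)[0]; print(r,x)
E
```

```text
{'t': np.float64(36.85), 'ee_pos': array([538.47, 231.82, 243.21]), 'orientation': array([-1.270e-01, -3.138e+00,  1.000e-03]), 'ft_force': array([ 0.733,  0.184, -2.058]), 'moment': array([-0.01 , -0.106, -0.028]), 'width': np.float64(25.746)}
40 [193 261 274 352 366 434]
100 [197 263 364 429]
160 [201 265 362 425]
220 [206 266 279 348 360 421]
260 [219 280 346 408]
```

Over the blue bed, the inlay edges have midpoint 313.5 px and the held body 313 px, so it is centred. I insert in two stages as before.

Request:
send_rows --commands '[{"translation": [0,0,-0.02],"twist": [0,0,0]},{"translation": [0,0,-0.04],"twist": [0,0,0]},{"translation": [0,0,-0.05],"twist": [0,0,0]},{"translation": [0,0,-0.06],"twist": [0,0,0]},{"translation": [0,0,-0.07],"twist": [0,0,0]},{"translation": [0,0,-0.08],"twist": [0,0,0]},{"translation": [0,0,-0.09],"twist": [0,0,0]},{"translation": [0,0,-0.1],"twist": [0,0,0]},{"translation": [0,0,-0.11],"twist": [0,0,0]},{"translation": [0,0,-0.12],"twist": [0,0,0]}]'

```text
t: 37.9
ee_pos: [538.8, 232.1, 232.1]
orientation: [0.127, 3.139, 0.0]
ft_force: [0.4, -0.7, -1.2]
width: 25.7
```

```bash
python3 - <<'E'
from h import *
o=ctrl.get_obs();print({k:np.round(o[k],3) for k in('t','ee_pos','ft_force','moment')})
# lid geometry from scene image: case centre s=494.3,n=217.65
c=np.array([np.cos(-.0815),np.sin(-.0815)]);n=np.array([-c[1],c[0]])
S=494.3;N=217.65
h=(S+110)*c+N*n; print('hinge',h.round(1))
cv2.imwrite('pics/s5c.png',cv2.resize(load('s5')['img'][:,:,::-1][170:300,280:450],None,fx=4.6,fy=4.6,interpolation=cv2.INTER_CUBIC))
for a in(1.6,1.7,1.8):
    for r,dn in((220,125),(220,-125),(236,35),(236,-35)):
        p=h-c*r*np.cos(a)+n*dn; print(a,r,dn,np.r_[p,58.5+r*np.sin(a)].round(),proj('s5',np.r_[p,58.5+r*np.sin(a)]).round(1))
E
```

```text
{'t': np.float64(37.9), 'ee_pos': array([538.777, 232.055, 232.085]), 'ft_force': array([ 0.42 , -0.68 , -1.203]), 'moment': array([-0.008, -0.098, -0.015])}
hinge [620.  167.7]
1.6 220 125 [637. 292. 278.] [423.3 197.7]
1.6 220 -125 [616.  43. 278.] [314.7 217. ]
1.6 236 35 [630. 202. 294.] [385.8 199.8]
1.6 236 -35 [624. 132. 294.] [355.  205.2]
1.7 220 125 [658. 290. 277.] [426.6 205.4]
1.7 220 -125 [638.  41. 277.] [316.9 225.1]
1.7 236 35 [653. 200. 293.] [389.  208.3]
1.7 236 -35 [647. 130. 293.] [357.9 213.9]
1.8 220 125 [680. 288. 273.] [429.8 213.8]
1.8 220 -125 [660.  39. 273.] [319.2 233.9]
1.8 236 35 [676. 198. 288.] [392.1 217.6]
1.8 236 -35 [671. 128. 288.] [360.7 223.2]
```

View pics/s5c.png

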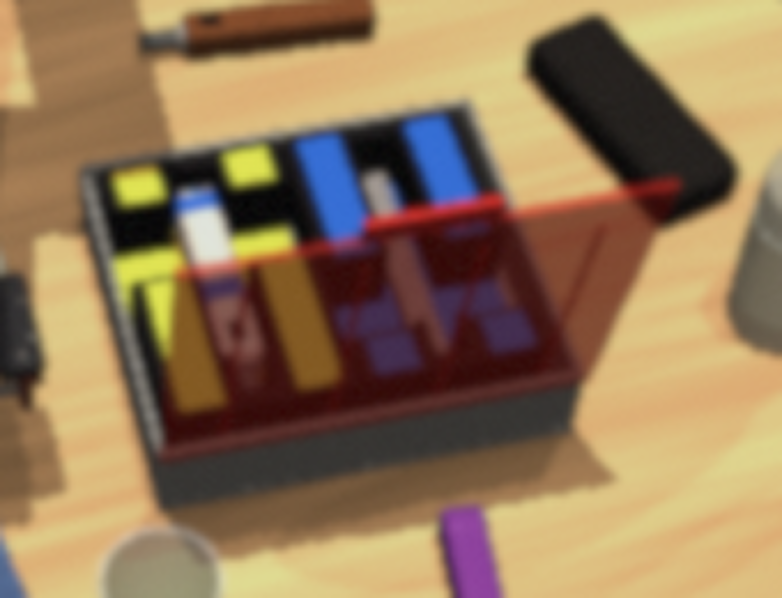

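The crop shows the lid's top edge from (178,273) to (680,180) and its tab from (367,222) to (503,200), which corresponds to about 1.745 rad. Blue is entering its bed freely, so I seat it.

Request:
send_rows --commands '[{"translation": [0,0,-0.04],"twist": [0,0,0]},{"translation": [0,0,-0.08],"twist": [0,0,0]},{"translation": [0,0,-0.12],"twist": [0,0,0]},{"translation": [0,0,-0.16],"twist": [0,0,0]},{"translation": [0,0,-0.19],"twist": [0,0,0]},{"translation": [0,0,-0.22],"twist": [0,0,0]},{"translation": [0,0,-0.24],"twist": [0,0,0]},{"translation": [0,0,-0.255],"twist": [0,0,0]},{"translation": [0,0,-0.265],"twist": [0,0,0]},{"translation": [0,0,-0.27],"twist": [0,0,0]}]'

```text
t: 38.9
ee_pos: [538.8, 232.1, 205.2]
orientation: [0.127, 3.139, 0.0]
ft_force: [-1.1, 0.0, 4.7]
width: 25.9
```

```bash
python3 - <<'E'
from h import *
o=ctrl.get_obs();print({k:np.round(o[k],3) for k in('t','ee_pos','ft_force','moment')})
E
```

```text
{'t': np.float64(38.9), 'ee_pos': array([538.823, 232.053, 205.248]), 'ft_force': array([-1.092,  0.032,  4.719]), 'moment': array([-0.097,  0.233, -0.   ])}
```

Blue is home (4.7 N at the predicted height). I release, rise, and check both in the images from above.

Request:
send_rows --commands '[{"translation": [0,0,0],"twist": [0,0,0]},{"translation": [0,0,0],"twist": [0,0,0]},{"translation": [0,0,0],"twist": [0,0,0]},{"translation": [0,0,0],"twist": [0,0,0]},{"translation": [0,0,0.1],"twist": [0,0,0]},{"translation": [0,0,0.25],"twist": [0,0,0]},{"translation": [0,0,0.4],"twist": [0,0,0]},{"translation": [0,0,0.6],"twist": [0,0,0]},{"translation": [0,0,0.8],"twist": [0,0,0]},{"translation": [0,0,1],"twist": [0,0,0]}]' --grip -0.36

```text
t: 39.9
ee_pos: [538.8, 232.1, 307.6]
orientation: [0.127, 3.138, 0.001]
ft_force: [0.6, 0.4, -0.8]
width: 59.6
```

Request:
send_rows --commands '[{"translation": [0,-0.07,0.1],"twist": [0,0,0]},{"translation": [0,-0.14,0.2],"twist": [0,0,0]},{"translation": [0,-0.21,0.3],"twist": [0,0,0]},{"translation": [0,-0.28,0.4],"twist": [0,0,0]},{"translation": [0,-0.35,0.5],"twist": [0,0,0]},{"translation": [0,-0.42,0.6],"twist": [0,0,0]},{"translation": [0,-0.49,0.7],"twist": [0,0,0]},{"translation": [0,-0.56,0.8],"twist": [0,0,0]},{"translation": [0,-0.63,0.9],"twist": [0,0,0]},{"translation": [0,-0.7,1],"twist": [0,0,0]}]' --grip 1

```text
t: 40.9
ee_pos: [538.8, 161.4, 406.0]
orientation: [0.127, 3.139, -0.0]
ft_force: [0.3, 0.5, 0.8]
width: 0.2
```

```bash
python3 - <<'E'
from h import *
o=ctrl.get_obs();print({k:np.round(o[k],3) for k in('t','ee_pos','qpos','ft_force','width')})
d=snap('wrist','w14')
c=np.array([np.cos(-.0815),np.sin(-.0815)]);n=np.array([-c[1],c[0]])
hsv=cv2.cvtColor(d['img'],cv2.COLOR_RGB2HSV)
def pt(bn,x,dn,z): return np.r_[(484.3+x)*c+(bn+dn)*n,z]
# sample colours along each handpiece's top face (z=44) at several x, and gaps
for nm,bn in(('blue bed',275.1),('yellow bed',160.2)):
    for x in range(-84,56,5):
        u,v=proj('w14',pt(bn,x,0,44)).round().astype(int)
        if 0<=u<640 and 0<=v<320: print(nm,x,(u,v),d['img'][v,u])
E
```

```text
{'t': np.float64(40.9), 'ee_pos': array([538.751, 161.447, 406.004]), 'qpos': array([ 0.27 ,  0.33 ,  1.769, -0.   ,  1.042, -1.22 ]), 'ft_force': array([0.27 , 0.505, 0.776]), 'width': np.float64(0.162)}
blue bed -84 (np.int64(397), np.int64(78)) [57 52 49]
blue bed -79 (np.int64(397), np.int64(85)) [203 211 232]
blue bed -74 (np.int64(396), np.int64(91)) [109 161 230]
blue bed -69 (np.int64(396), np.int64(98)) [117 168 230]
blue bed -64 (np.int64(396), np.int64(104)) [224 227 235]
blue bed -59 (np.int64(395), np.int64(110)) [225 228 235]
blue bed -54 (np.int64(395), np.int64(117)) [225 228 235]
blue bed -49 (np.int64(395), np.int64(123)) [226 228 236]
blue bed -44 (np.int64(394), np.int64(129)) [225 228 236]
blue bed -39 (np.int64(394), np.int64(135)) [216 215 219]
blue bed -34 (np.int64(394), np.int64(141)) [199 191 188]
blue bed -29 (np.int64(394), np.int64(147)) [193 182 174]
blue bed -24 (np.int64(393), np.int64(153)) [191 179 169]
blue bed -19 (np.int64(393), np.int64(159)) [190 178 168]
blue bed -14 (np.int64(393), np.int64(165)) [188 177 168]
blue bed -9 (np.int64(392), np.i
[... 1646 characters left out ...]
83]
yellow bed -4 (np.int64(262), np.int64(176)) [172 146  72]
yellow bed 1 (np.int64(262), np.int64(182)) [171 145  71]
yellow bed 6 (np.int64(262), np.int64(188)) [154 143 134]
yellow bed 11 (np.int64(262), np.int64(193)) [152 142 134]
yellow bed 16 (np.int64(263), np.int64(199)) [152 142 133]
yellow bed 21 (np.int64(263), np.int64(204)) [148 138 130]
yellow bed 26 (np.int64(263), np.int64(210)) [26 24 25]
yellow bed 31 (np.int64(263), np.int64(215)) [26 23 24]
yellow bed 36 (np.int64(263), np.int64(221)) [107  98  93]
yellow bed 41 (np.int64(263), np.int64(226)) [152 141 133]
yellow bed 46 (np.int64(264), np.int64(232)) [116 109 104]
yellow bed 51 (np.int64(264), np.int64(237)) [72 71 68]
```

Both are home in their own colour. Bands and buttons project where a home handpiece's top face (z = 44) should be, and the buttons show. Next I take the closed fingers over the lid to its far side.

Request:
send_rows --commands '[{"translation": [0,0,0.1],"twist": [0,0,0]},{"translation": [0,0,0.2],"twist": [0,0,0]},{"translation": [0,0,0.3],"twist": [0,0,0]},{"translation": [0,0,0.4],"twist": [0,0,0]},{"translation": [0,0,0.5],"twist": [0,0,0]},{"translation": [0,0,0.6],"twist": [0,0,0]},{"translation": [0,0,0.7],"twist": [0,0,0]},{"translation": [0,0,0.8],"twist": [0,0,0]},{"translation": [0,0,0.9],"twist": [0,0,0]},{"translation": [0,0,1],"twist": [0,0,0]}]'

```text
t: 41.95
ee_pos: [538.8, 162.0, 506.0]
orientation: [0.127, 3.139, -0.0]
ft_force: [0.1, 0.2, 0.6]
width: 0.7
```

Request:
send_rows --commands '[{"translation": [0.1,0,0.03],"twist": [0,0,0]},{"translation": [0.2,0,0.06],"twist": [0,0,0]},{"translation": [0.3,0,0.08],"twist": [0,0,0]},{"translation": [0.4,0,0.1],"twist": [0,0,0]},{"translation": [0.5,0,0.1],"twist": [0,0,0]},{"translation": [0.6,0,0.1],"twist": [0,0,0]},{"translation": [0.7,0,0.1],"twist": [0,0,0]},{"translation": [0.8,0,0.1],"twist": [0,0,0]},{"translation": [0.9,0,0.1],"twist": [0,0,0]},{"translation": [1,0,0.1],"twist": [0,0,0]}]'

```text
t: 42.95
ee_pos: [639.6, 162.0, 515.1]
orientation: [-0.127, -3.139, 0.0]
ft_force: [0.4, -0.1, -0.2]
width: 0.5
```

```bash
python3 - <<'E'
from h import *
o=ctrl.get_obs();print({k:np.round(o[k],3) for k in('t','ee_pos','orientation','qpos','ft_force','width')})
E
```

```text
{'t': np.float64(42.95), 'ee_pos': array([639.601, 162.032, 515.1  ]), 'orientation': array([-0.127, -3.139,  0.   ]), 'qpos': array([ 0.23 ,  0.379,  1.437,  0.   ,  1.326, -1.26 ]), 'ft_force': array([ 0.371, -0.088, -0.225]), 'width': np.float64(0.512)}
```

Request:
send_rows --commands '[{"translation": [0.15,0,0],"twist": [0,0,0]},{"translation": [0.32,0,0],"twist": [0,0,0]},{"translation": [0.5,0,0],"twist": [0,0,0]},{"translation": [0.64,0,0],"twist": [0,0,0]},{"translation": [0.7,0,-0.05],"twist": [0,0,0]},{"translation": [0.7,0,-0.2],"twist": [0,0,0]},{"translation": [0.7,0,-0.38],"twist": [0,0,0]},{"translation": [0.7,0,-0.56],"twist": [0,0,0]},{"translation": [0.7,0,-0.72],"twist": [0,0,0]},{"translation": [0.7,0,-0.83],"twist": [0,0,0]}]'

```text
t: 43.95
ee_pos: [708.0, 162.0, 429.8]
orientation: [-0.127, -3.137, 0.001]
ft_force: [0.2, -0.3, 0.3]
width: 0.3
```

```bash
python3 - <<'E'
from h import *
o=ctrl.get_obs();print({k:np.round(o[k],3) for k in('t','ee_pos','qpos','ft_force','width')})
# TCP path for closing: relative to commanded pose
c=np.array([np.cos(-.0815),np.sin(-.0815)]);n=np.array([-c[1],c[0]])
P=np.array([708.77,162.04,432.175]); s0=P[:2]@c
for th in(1.745,1.57,1.4,1.2,1.0,.8,.6,.4,.2,.1,0):
    r=190; s=604.3+(-r*np.cos(th)+6*np.sin(th))+10; z=58.5+r*np.sin(th)+6*np.cos(th)+182
    if th>=1.57: s=604.3-236*np.cos(th)+16; z=P[2]
    d=(s-s0)*c; print(th,np.r_[d,z-P[2]].round(1))
E
```

```text
{'t': np.float64(43.95), 'ee_pos': array([708.038, 162.027, 429.848]), 'qpos': array([ 0.209,  0.552,  1.358,  0.   ,  1.234, -1.282]), 'ft_force': array([ 0.155, -0.272,  0.348]), 'width': np.float64(0.329)}
1.745 [-31.9   2.6   0. ]
1.57 [-72.9   6.    0. ]
1.4 [-105.     8.6   -3.4]
1.2 [-141.7   11.6  -12.4]
1.0 [-175.9   14.4  -28.6]
0.8 [-206.3   16.9  -51.2]
0.6 [-231.6   18.9  -79.4]
0.4 [-250.8   20.5 -112.2]
0.2 [-263.1   21.5 -148. ]
0.1 [-266.5   21.8 -166.7]
0 [-268.    21.9 -185.7]
```

Request:
send_rows --commands '[{"translation": [-0.1,0.01,0],"twist": [0,0,0]},{"translation": [-0.2,0.02,0],"twist": [0,0,0]},{"translation": [-0.3,0.02,0],"twist": [0,0,0]},{"translation": [-0.4,0.03,0],"twist": [0,0,0]},{"translation": [-0.5,0.04,0],"twist": [0,0,0]},{"translation": [-0.6,0.05,0],"twist": [0,0,0]},{"translation": [-0.7,0.06,0],"twist": [0,0,0]},{"translation": [-0.8,0.06,-0.005],"twist": [0,0,0]},{"translation": [-0.9,0.07,-0.01],"twist": [0,0,0]},{"translation": [-1,0.08,-0.02],"twist": [0,0,0]}]'

```text
t: 44.95
ee_pos: [608.0, 170.0, 430.2]
orientation: [0.127, 3.139, -0.0]
ft_force: [1.3, -0.7, 1.5]
width: 0.3
```

Request:
send_rows --commands '[{"translation": [-0.1,0.01,-0.02],"twist": [0,0,0]},{"translation": [-0.2,0.02,-0.04],"twist": [0,0,0]},{"translation": [-0.3,0.02,-0.07],"twist": [0,0,0]},{"translation": [-0.4,0.03,-0.1],"twist": [0,0,0]},{"translation": [-0.5,0.04,-0.14],"twist": [0,0,0]},{"translation": [-0.6,0.05,-0.185],"twist": [0,0,0]},{"translation": [-0.7,0.06,-0.235],"twist": [0,0,0]},{"translation": [-0.8,0.06,-0.29],"twist": [0,0,0]},{"translation": [-0.9,0.07,-0.365],"twist": [0,0,0]},{"translation": [-0.98,0.08,-0.425],"twist": [0,0,0]}]'

```text
t: 45.95
ee_pos: [509.7, 178.0, 386.8]
orientation: [-0.127, -3.138, 0.001]
ft_force: [0.4, -0.5, 0.2]
width: 0.5
```

```bash
python3 - <<'E'
from h import *
o=ctrl.get_obs();print({k:np.round(o[k],3) for k in('t','ee_pos','qpos','ft_force','moment','width')})
d=snap('scene','s15')
# lid angle fit: fraction of red along predicted top edge line, by theta
c=np.array([np.cos(-.0815),np.sin(-.0815)]);n=np.array([-c[1],c[0]]);h=604.3*c+217.65*n
hsv=cv2.cvtColor(d['img'],cv2.COLOR_RGB2HSV)
for th in np.arange(1.8,-.01,-.1):
    out=[]
    for r in(212,230):
        w=[np.r_[h-c*r*np.cos(th)+n*k,58.5+r*np.sin(th)] for k in np.linspace(-115,115,12)]
        px=[proj('s15',p).round().astype(int) for p in w]
        out.append(np.mean([(hsv[v,u,0]<8 or hsv[v,u,0]>172) and hsv[v,u,1]>120 for u,v in px]).round(2))
    print(th.round(1),out)
E
```

```text
{'t': np.float64(45.95), 'ee_pos': array([509.689, 178.024, 386.85 ]), 'qpos': array([ 0.314,  0.322,  1.833, -0.   ,  0.988, -1.176]), 'ft_force': array([ 0.381, -0.526,  0.212]), 'moment': array([-0.089, -0.062,  0.076]), 'width': np.float64(0.537)}
1.8 [np.float64(0.75), np.float64(0.75)]
1.7 [np.float64(0.67), np.float64(0.75)]
1.6 [np.float64(0.75), np.float64(0.67)]
1.5 [np.float64(0.67), np.float64(0.75)]
1.4 [np.float64(0.83), np.float64(0.83)]
1.3 [np.float64(0.92), np.float64(0.92)]
1.2 [np.float64(0.92), np.float64(0.92)]
1.1 [np.float64(0.92), np.float64(0.92)]
1.0 [np.float64(0.92), np.float64(0.42)]
0.9 [np.float64(1.0), np.float64(0.0)]
0.8 [np.float64(1.0), np.float64(0.08)]
0.7 [np.float64(1.0), np.float64(0.08)]
0.6 [np.float64(1.0), np.float64(0.08)]
0.5 [np.float64(1.0), np.float64(0.58)]
0.4 [np.float64(1.0), np.float64(0.83)]
0.3 [np.float64(0.92), np.float64(0.92)]
0.2 [np.float64(0.92), np.float64(0.92)]
0.1 [np.float64(0.92), np.float64(0.92)]
-0.0 [np.float64(0.75), np.float64(0.92)]
```

Request:
send_rows --commands '[{"translation": [-0.08,0.01,-0.065],"twist": [0,0,0]},{"translation": [-0.15,0.01,-0.135],"twist": [0,0,0]},{"translation": [-0.22,0.02,-0.21],"twist": [0,0,0]},{"translation": [-0.28,0.02,-0.275],"twist": [0,0,0]},{"translation": [-0.335,0.03,-0.35],"twist": [0,0,0]},{"translation": [-0.39,0.03,-0.425],"twist": [0,0,0]},{"translation": [-0.44,0.04,-0.51],"twist": [0,0,0]},{"translation": [-0.49,0.04,-0.595],"twist": [0,0,0]},{"translation": [-0.53,0.04,-0.675],"twist": [0,0,0]},{"translation": [-0.57,0.05,-0.765],"twist": [0,0,0]}]'

```text
t: 47.0
ee_pos: [453.5, 183.0, 310.5]
orientation: [0.127, 3.139, -0.0]
ft_force: [0.5, -0.9, -0.1]
width: 0.2
```

Request:
send_rows --commands '[{"translation": [-0.03,0,-0.08],"twist": [0,0,0]},{"translation": [-0.05,0,-0.16],"twist": [0,0,0]},{"translation": [-0.07,0,-0.24],"twist": [0,0,0]},{"translation": [-0.085,0,-0.32],"twist": [0,0,0]},{"translation": [-0.1,0,-0.39],"twist": [0,0,0]},{"translation": [-0.11,0,-0.45],"twist": [0,0,0]},{"translation": [-0.115,0,-0.5],"twist": [0,0,0]},{"translation": [-0.12,0,-0.54],"twist": [0,0,0]},{"translation": [-0.12,0,-0.56],"twist": [0,0,0]},{"translation": [-0.12,0,-0.57],"twist": [0,0,0]}]'

```text
t: 48.0
ee_pos: [441.7, 183.0, 254.0]
orientation: [-0.127, -3.139, 0.0]
ft_force: [-0.1, 0.5, 0.6]
width: 0.6
```

```bash
cat > lid.py <<'E'
from h import *
import sys
fn=sys.argv[1]
o=ctrl.get_obs();print({k:np.round(o[k],3) for k in('t','ee_pos','ft_force','moment','width')})
d=snap('scene',fn)
c=np.array([np.cos(-.0815),np.sin(-.0815)]);n=np.array([-c[1],c[0]]);h=604.3*c+217.65*n
im=d['img'].astype(float)
red=(im[:,:,0]>1.7*im[:,:,1])&(im[:,:,0]>1.7*im[:,:,2])&(im[:,:,0]>60)
for th in [float(x) for x in sys.argv[2:]]:
    # red edges along each of several lines of the lid plane from hinge outward; report largest r that is red
    out=[]
    for k in(-110,-90,-60,-20,20,60,90,110):
        rs=[r for r in range(100,250,2) if red[tuple(proj(fn,np.r_[h-c*r*np.cos(th)+n*k,58.5+r*np.sin(th)]).round().astype(int)[::-1])]]
        out.append(max(rs) if rs else None)
    print(th,out)
E
python3 lid.py s16 0.3 0.2 0.1 0.05 0
```

```text
{'t': np.float64(48.0), 'ee_pos': array([441.74 , 183.009, 253.998]), 'ft_force': array([-0.079,  0.467,  0.551]), 'moment': array([-0.014,  0.086, -0.008]), 'width': np.float64(0.551)}
0.3 [196, 198, 198, 202, 194, 194, 194, 154]
0.2 [206, 208, 208, 214, 202, 202, 202, 202]
0.1 [216, 220, 220, 226, 206, 216, 216, 216]
0.05 [226, 228, 232, 236, 208, 226, 226, 230]
0.0 [236, 238, 240, 246, 206, 236, 234, 236]
```

The lid follows the finger (about 0.07 rad left). I do the last mm slowly with force checks.

Request:
send_rows --commands '[{"translation": [0,0,-0.01],"twist": [0,0,0]},{"translation": [0,0,-0.02],"twist": [0,0,0]},{"translation": [0,0,-0.03],"twist": [0,0,0]},{"translation": [0,0,-0.035],"twist": [0,0,0]},{"translation": [0,0,-0.04],"twist": [0,0,0]},{"translation": [0,0,-0.045],"twist": [0,0,0]},{"translation": [0,0,-0.05],"twist": [0,0,0]},{"translation": [0,0,-0.055],"twist": [0,0,0]},{"translation": [0,0,-0.06],"twist": [0,0,0]},{"translation": [0,0,-0.065],"twist": [0,0,0]}]'

```text
t: 49.05
ee_pos: [441.8, 183.0, 247.6]
orientation: [0.127, 3.139, -0.0]
ft_force: [-0.3, 0.3, 0.8]
width: 0.3
```

```bash
python3 lid.py s17 0.05 0.02 0
```

```text
{'t': np.float64(49.05), 'ee_pos': array([441.77 , 183.04 , 247.645]), 'ft_force': array([-0.282,  0.285,  0.799]), 'moment': array([-0.058,  0.108,  0.046]), 'width': np.float64(0.273)}
0.05 [222, 222, 226, 232, 208, 218, 218, 222]
0.02 [228, 226, 232, 234, 206, 224, 224, 228]
0.0 [232, 230, 236, 238, 206, 228, 228, 232]
```

Request:
send_rows --commands '[{"translation": [0,0,-0.002],"twist": [0,0,0]},{"translation": [0,0,-0.004],"twist": [0,0,0]},{"translation": [0,0,-0.006],"twist": [0,0,0]},{"translation": [0,0,-0.008],"twist": [0,0,0]},{"translation": [0,0,-0.01],"twist": [0,0,0]},{"translation": [0,0,-0.012],"twist": [0,0,0]},{"translation": [0,0,-0.014],"twist": [0,0,0]},{"translation": [0,0,-0.016],"twist": [0,0,0]},{"translation": [0,0,-0.016],"twist": [0,0,0]},{"translation": [0,0,-0.016],"twist": [0,0,0]}]'

```text
t: 50.1
ee_pos: [441.8, 183.1, 246.7]
orientation: [0.127, 3.139, 0.0]
ft_force: [-2.8, -1.7, 10.8]
width: 0.3
```

```bash
python3 lid.py s18 0.05 0.02 0
```

```text
{'t': np.float64(50.1), 'ee_pos': array([441.777, 183.055, 246.692]), 'ft_force': array([-2.757, -1.733, 10.815]), 'moment': array([-0.134,  0.55 ,  0.017]), 'width': np.float64(0.34)}
0.05 [218, 222, 226, 228, 208, 218, 218, 222]
0.02 [224, 226, 232, 234, 206, 224, 224, 228]
0.0 [228, 230, 236, 238, 206, 228, 228, 230]
```

The force rises to 10.8 N at 246.7 mm (246.5 predicted for a shut lid), so it is at the stop. I lift clear and check once more.

Request:
send_rows --commands '[{"translation": [0,0,0.05],"twist": [0,0,0]},{"translation": [0,0,0.15],"twist": [0,0,0]},{"translation": [0,0,0.27],"twist": [0,0,0]},{"translation": [0,0,0.4],"twist": [0,0,0]},{"translation": [0,0,0.53],"twist": [0,0,0]},{"translation": [0,0,0.66],"twist": [0,0,0]},{"translation": [0,0,0.79],"twist": [0,0,0]},{"translation": [0,0,0.9],"twist": [0,0,0]},{"translation": [0,0,0.97],"twist": [0,0,0]},{"translation": [0,0,1],"twist": [0,0,0]}]'

```text
t: 51.15
ee_pos: [441.9, 183.1, 347.1]
orientation: [0.127, 3.138, 0.001]
ft_force: [-0.4, 0.6, -0.6]
width: 0.3
```

```bash
python3 lid.py s19 0.05 0.02 0; python3 - <<'E'
from h import *
d=snap('top','t19')
a=load('t6')['img'].astype(int);b=d['img'].astype(int)
c=np.array([np.cos(-.0815),np.sin(-.0815)]);n=np.array([-c[1],c[0]]);h=604.3*c+217.65*n
red=(b[:,:,0]>1.7*b[:,:,1])&(b[:,:,0]>1.7*b[:,:,2])&(b[:,:,0]>50)
for k in(-100,-60,100,115):
    rs=[r for r in range(20,250,2) if red[tuple(proj('t19',np.r_[h-c*r+n*k,64.5]).round().astype(int)[::-1])]]
    print('top',k,min(rs,default=0),max(rs,default=0))
# unchanged objects vs first picture
a=load('top0')['img'].astype(int)
for nm,(x0,y0,x1,y1) in dict(pen=(354,245,368,308),glass=(346,150,372,180),bur=(415,182,468,212),bottle=(158,178,204,220),phone=(512,246,552,312),glassescase=(176,232,214,302),pink=(116,172,146,238),purple=(294,115,302,140),brown=(236,318,306,344)).items():
    print(nm,np.abs(a[y0:y1,x0:x1]-b[y0:y1,x0:x1]).mean().round(1))
E
```

```text
{'t': np.float64(51.15), 'ee_pos': array([441.874, 183.095, 347.079]), 'ft_force': array([-0.377,  0.581, -0.641]), 'moment': array([ 0.039, -0.007, -0.02 ]), 'width': np.float64(0.281)}
0.05 [218, 222, 222, 238, 238, 218, 218, 218]
0.02 [224, 226, 228, 246, 244, 224, 224, 224]
0.0 [228, 230, 232, 248, 248, 228, 228, 228]
top -100 20 224
top -60 20 114
top 100 20 80
top 115 20 86
pen 4.2
glass 6.7
bur 3.8
bottle 3.4
phone 2.4
glassescase 2.6
pink 3.8
purple 3.0
brown 22.2
```

```bash
python3 -c "
from workcell import ctrl
print(ctrl.close_job())"
```

```text
the job is handed in; nothing more can be done
None
```

The two handpieces are swapped and the lid is shut. I handed the job in at about 51 s of the 72 s allowed, with the arm lifted clear. No verdict is reported.

**What I did:** I laid both handpieces on the mat one after the other and took each again by its other end. Yellow went into the yellow bed and blue into the blue bed. I then pushed the lid shut from behind with the closed fingers.

**Last checks:**
- **Seating:** Both handpieces touched bottom at the expected height (TCP 205.2–205.3 mm, 5–7 N). From above, their bands and buttons were where a handpiece lying home should show them.
- **Lid:** At the stop the fingers felt 10.8 N at 246.7 mm, against 246.5 mm predicted for a shut lid. In the image the front edge measures 228 mm from the hinge instead of 220 mm. Part of that is the lid's thickness, and I took the rest as camera error.
- **Other things:** The pen, glass, bur block, bottle, phone, glasses case and the pink and purple look-alikes show no notable change from the first picture.

**Less certain:**
- **Brown look-alike:** Its image patch did change. I put this down to the arm or its shadow over it, since the gripper never went near it, but I did not confirm that.
- **Firm touchdown:** The blue handpiece touched the mat with a momentary 46.7 N at the wrist, held in the fingers and well under the 120 N limit. It lay flat afterwards.
- **Pictures:** I used all 12 allowed views, one of them on a repeat after a refused move, so the final checks were by numbers only.

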